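# Unstack a stripped bearing set onto its rests and dowelled housing

### The job

The stripped bearing set is piled on its cover plate; take the pile apart from the top down, turning nothing over, and lay every part out for inspection. Centre the brass spacer ring flat on the plain round rest, then put the ball bearing over the pin of the pin rest so that it lies flat on the shoulder, then centre the gear flat on the square rest with its hub up, and last lower the cover plate, pad up, onto the grey housing so that both dowels go through its two holes and it lies fully home. Leave the tape measure and the small brown carton where they lie.

Things in the scene. Friction and masses are not known exactly. Their poses are not given: they have to be found in the camera images.
- spacer: brass spacer ring, outside 40 mm, bore 26 mm, 14 mm high, loose, lying on top of the bearing at the start. Origin: centre of its underside; z is its axis, up.
- bearing: steel ball bearing, outside 52 mm, bore 24 mm, 15 mm high, loose, lying on the gear's hub at the start (9 mm of air between it and the gear's toothed rim). Origin: centre of its underside; z is its axis, up.
- gear: dark spur gear, 60 mm over the teeth, toothed rim 12 mm high, hub 28 mm diameter rising to 21 mm, loose, lying hub up on the cover's pad at the start. Origin: centre of its underside; z is its axis, up.
- cover: aluminium cover plate, 146 mm (along its x) x 86 mm (y) x 10 mm, with a raised gripping pad in the middle, 50 mm (x) x 36 mm (y), which rises 26 mm above the plate (top 36 mm above the underside). Two 14 mm through holes at x = +58 and -58 mm, y = 0. Loose, 0.45 kg, flat on the table under the pile. Origin: centre of the underside, z up. It fits the housing either way round.
- housing: grey bearing housing fixed to the table, foot 160 mm (along its x) x 100 mm (y), flat top 30 mm high, with two upright 10 mm steel dowels at x = +58 and -58 mm, y = 0; each stands 22 mm above the top, the last 10 mm tapered to a 4 mm tip. Origin: centre of the underside, z up. With the cover fully home the cover's origin is 30 mm above this origin.
- round_rest: plain round rest for the spacer: grey plastic, fixed; round base 60 mm diameter, 8 mm high, with a flat-topped pillar 36 mm diameter whose top is 24 mm above the table; no pin. Origin: centre of the underside, z up.
- pin_rest: pin rest for the bearing: grey plastic, fixed; round base 76 mm diameter, 8 mm high, a shoulder 36 mm diameter whose top is 24 mm above the table, and in its centre a steel pin 10 mm diameter that rises 28 mm above the shoulder (tip at 52 mm, the last 10 mm tapered to 3 mm). Origin: centre of the underside, z up.
- square_rest: square rest for the gear: grey plastic, fixed; square base 70 x 70 mm, 8 mm high, with a flat square pad 44 x 44 mm whose top is 24 mm above the table. Origin: centre of the underside, z up.
- tape_measure: bystander: yellow tape measure standing on the table, 37 x 77 x 60 mm. Origin: centre of the underside. Leave it alone. Right of it stands a fixed pile of clear boxes (x below 0.515, y from -0.18 to -0.01, 150 mm high).
- carton_brown: bystander: small brown carton lying on the table, 50 x 110 x 36 mm. Origin: centre of the underside. Leave it alone. Behind the work stand fixed tall things to carry round: blue bins (beyond x = 0.655, y from -0.01 to 0.21, up to 370 mm high) and an open carton of paper (beyond x = 0.60, y above 0.26, 220 mm and higher).

How it is judged:
By the outcome, as a careful person would: the job done as asked, in the order asked, and still so for the second after the job is handed in, with the robot touching nothing.
It also fails if it takes over 128 s, if anything falls off the work surface, if the arm or the gripper's body presses on something with over 40 N, if the wrist force passes 120 N, or if a joint passes its speed limit or range.

### The arm

A 6-joint arm with a two-finger parallel gripper is mounted at the origin on a cart in front of the work surface, level with it; the furniture and walls round the work are solid. World frame = base frame: x ahead of the robot, y to its left, z up, the work surface at z = 0. Lengths are in m, angles in rad, forces in N, time in s.
With the tool pointing down it reaches from about 0.325 to 0.775 m from the base axis. Payload 5.5 kg.
Tool frame: the origin (TCP) lies midway between the tips of the shut fingers; the grasp point (between the pads) lies 19 mm behind it; z points along the fingers, y is the line along which they close (so a half turn about z gives the same grasp; the last joint's range is limited). The gripper opens to 88 mm and grips with 3 to 60 N. Pads are 20 mm wide; open, the fingers measure 115 mm over their backs; the gripper's body (75 mm by 178 mm) begins 61 mm behind the grasp point.
Start: joints at [1.16, 0.091, 1.231, -0, 1.82, -0.057], TCP at [0.208, 0.563, 0.223] pointing down, gripper open.
Joint ranges: [-2.87, 2.87], [-0.86, 2.18], [0.17, 2.46], [-1.51, 4.65], [0.06, 2.69], [-2.65, 2.65]. Speed limits (rad/s): [2.57, 2.57, 3.01, 3.14, 3.14, 3.14].

### API

Orientations are given as a unit quaternion [x, y, z, w].
In Python, from bench import env gives the robot as it stands. The module is installed in compiled form; this text tells all that it offers.
- The arm moves only by the shell command python3 -m pendant 'ROWS'. ROWS is JSON, a list of rows, each a list of 3 entries, a list of its own where there are three numbers: the shift along the tool's x, y, z each as a share of 30 cm, from -1 to 1, then the turn, a rotation vector about the tool's x, y, z each as a share of 2 rad, from -1 to 1, then the gripper's target within -1 to 1 (fully open at 1, half-way at 0, shut at -1). In form: [[[x, y, z], [wx, wy, wz], grip], ...]. A call has 1 to 10 rows; each row is the pose to reach, as a shift and turn from the pose commanded when the call began, along the tool's axes at that moment; what a row does not reach only later rows make up. A row lasts 1/10 s, in which the tool goes at most 50 mm and 8.59 degrees, less where a joint would pass 70% of its speed; a pose out of reach is approached as far as the arm can. A call with a number of a shift or a turn outside -1 to 1 is refused whole. A call with a gripper value outside its range is refused whole. The fingers move at their own pace and stop on an object; the grip force is fixed at half the most. Time passes only in rows, so rows that repeat a pose let the fingers close. It gives the time, the measured TCP pose, the force, the opening and the grip force at its end, in the units of the state.
- env.state(): the state, without advancing time (a new reading comes with each control period).
- env.grab_frame(name): name is "scene" or "top" or "wrist"; returns a dict with "frame" (400x640x3 uint8, red, green, blue), "fx", "fy", "cx", "cy" (pixels), "R" (3x3) and "t" (3): a world point X has camera coordinates R X + t. Camera axes: x right, y down, z forward; pixel columns grow to the right and rows downward; lengths in m; the calibration is good to about 2 mm. A picture is of the moment at which its call begins. There is no depth.
- env.close_job(): hands the job in; it is judged then, once.
The state is a dict: "time_s": time; "qpos": joint angles; "joint_velocities": joint speeds; "joint_torque": joint torques, N m; "position": TCP position; "tcp_rot": TCP orientation; "force": force on the tool from outside, world axes, zero at the start; "ft_torque": the same for the moment, N m; "opening": finger opening in m; "grasp_force": force on a finger pad.
Only numpy, scipy, OpenCV 4.12 (cv2) and the standard library are available. Lean on these libraries where they do the work, as an engineer would, in place of code of your own. Each camera call takes 0.05 s, during which the arm holds its last target. There are 200 camera calls.

## Working session

There is one attempt and no reset: what is moved stays moved. The work goes in short steps, Python scripts to look and compute and a shell command to move; the robot and the scene stay as the last step left them, time stands still between calls to the robot, and variables do not carry over. Pictures are saved under pics/ and viewed, at most 14 in all, crops included, and the job is handed in when it is done.

```bash
mkdir -p pics
cat > h.py <<'E'
import numpy as np, cv2, json
from bench import env
def grab(n,save=None):
    d=env.grab_frame(n)
    if save: cv2.imwrite('pics/'+save,cv2.cvtColor(d['frame'],cv2.COLOR_RGB2BGR))
    return d
def ray(d,u,v,z):
    R=np.array(d['R']);t=np.array(d['t'])
    c=-R.T@t; w=R.T@np.array([(u-d['cx'])/d['fx'],(v-d['cy'])/d['fy'],1])
    return c+w*(z-c[2])/w[2]
def proj(d,X):
    p=np.array(d['R'])@np.array(X)+np.array(d['t']); return d['fx']*p[0]/p[2]+d['cx'],d['fy']*p[1]/p[2]+d['cy']
E
python3 - <<'E'
from h import *
s=env.state(); print(s['time_s'],s['position'],s['tcp_rot'],s['opening'])
for n in ['scene','top','wrist']:
    d=grab(n,n+'0.png'); print(n,d['fx'],d['cx'],d['cy'],-np.array(d['R']).T@d['t']); print(np.round(d['R'],3).tolist())
E
```

```text
0.0 [0.207776   0.5625712  0.22152933] [ 1.75977745e-01  9.84393690e-01 -9.21903770e-04 -2.14712671e-04] 0.08747611057865663
scene 370.44975718719525 322.9606742497848 195.2407186522017 [ 0.06556083 -0.51021755  0.6819006 ]
[[0.73, -0.683, -0.002], [-0.478, -0.509, -0.716], [0.488, 0.524, -0.698]]
top 428.4278627014728 315.4977392850055 198.39885446223184 [ 0.31768305 -0.05652075  0.94659176]
[[0.009, -1.0, -0.01], [-0.984, -0.008, -0.176], [0.176, 0.012, -0.984]]
wrist 301.4764621716836 320.0742872934167 201.11267611167676 [0.1396829  0.58779984 0.3832996 ]
[[0.346, 0.938, -0.002], [0.904, -0.333, 0.267], [0.25, -0.094, -0.964]]
```

View pics/top0.png

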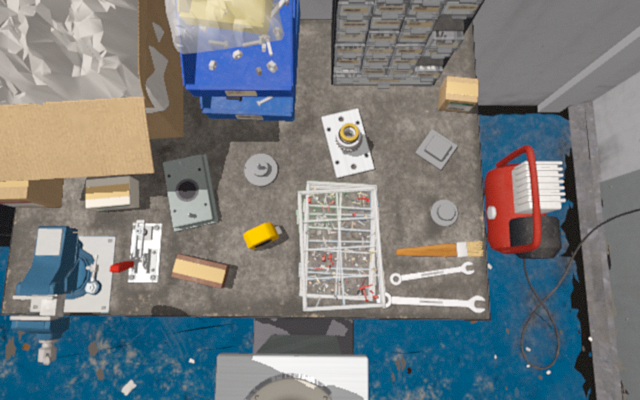

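View pics/scene0.png

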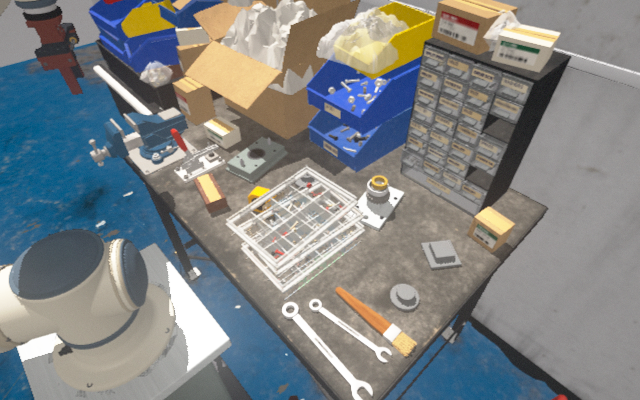

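The top view shows the pile at about (348,140), pin rest (261,169), square rest (437,149), round rest (444,212) and housing (190,191). The scene view shows the same layout, with a tall drawer cabinet behind the pile. Next I'll get coarse positions from the top image.

Run:
```python
from h import *
d=grab('top'); f=d['frame']
for n,u,v,z in [('spacer',348,131,.08),('pin',261,158,.052),('pinbase',261,170,.008),('square',437,147,.024),('round',444,210,.024),('housing',190,191,.03),('cabinetL',333,85,.0),('cabR',437,85,0)]:
    print(n,ray(d,u,v,z).round(4))
c=cv2.resize(f[80:240,150:470],None,fx=2.5,fy=2.5,interpolation=cv2.INTER_CUBIC)
cv2.imwrite('pics/topc.png',c[:,:,::-1])
```

```text
spacer [ 0.6182 -0.1135  0.08  ]
pin [0.5658 0.0728 0.052 ]
pinbase [0.55   0.0782 0.008 ]
square [ 0.6015 -0.3153  0.024 ]
round [ 0.4596 -0.3247  0.024 ]
housing [0.4963 0.2291 0.03  ]
cabinetL [ 0.759  -0.0839  0.    ]
cabR [ 0.7601 -0.3281  0.    ]
```

View pics/topc.png

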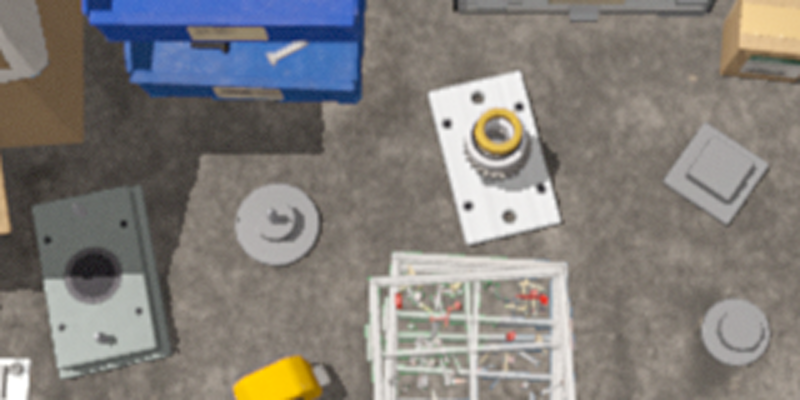

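Next I'll write the planning helper and compute the coarse pile and housing axes. I'll approach with the tool's +x (camera side) facing away from the base.

```bash
cat >> h.py <<'E'
from scipy.spatial.transform import Rotation as Rn
def plan(x,y,z,phi):
    "shares of shift and turn to reach TCP x,y,z pointing down, tool y at angle phi (deg)"
    s=env.state(); R0=Rn.from_quat(s['tcp_rot'])
    p=np.radians(phi); Y=np.array([np.cos(p),np.sin(p),0]); Z=np.array([0,0,-1.]); X=np.cross(Y,Z)
    R1=Rn.from_matrix(np.c_[X,Y,Z])
    sh=R0.inv().apply(np.array([x,y,z])-s['position'])/.3; w=(R0.inv()*R1).as_rotvec()/2
    print('shift',sh.round(4).tolist(),'turn',w.round(4).tolist())
    return sh,w
def where():
    s=env.state(); R0=Rn.from_quat(s['tcp_rot']).as_matrix(); 
    print('t%.1f'%s['time_s'],'pos',s['position'].round(4),'phi %.2f'%np.degrees(np.arctan2(R0[1,1],R0[0,1])),'tilt',R0[:2,2].round(4),'F',np.round(s['force'],1),'open %.4f'%s['opening'],'gf %.1f'%s['grasp_force'])
E
python3 - <<'E'
from h import *
d=grab('top')
a,b=ray(d,340.8,119.2,.01),ray(d,353.6,166.4,.01);print((a+b)/2,np.linalg.norm(a-b),np.degrees(np.arctan2(*(a-b)[1::-1])))
plan(.45,.2,.25,0); plan(.605,-.115,.25,-75)
E
```

```text
[ 0.61498145 -0.11602291  0.01      ] 0.11501836071488718 14.431758710977089
shift [-1.1761, -0.8545, -0.0923] turn [-0.0004, 0.0003, 0.6085]
shift [-2.0246, -1.6605, -0.0915] turn [-0.0002, 0.0006, 1.263]
```

```bash
python3 -m pendant '[[[-1,-0.82,-0.09],[0,0,0.63],1],[[-1,-0.82,-0.09],[0,0,0.63],1],[[-1,-0.82,-0.09],[0,0,0.63],1],[[-1,-0.82,-0.09],[0,0,0.63],1],[[-1,-0.82,-0.09],[0,0,0.63],1],[[-1,-0.82,-0.09],[0,0,0.63],1],[[-1,-0.82,-0.09],[0,0,0.63],1],[[-1,-0.82,-0.09],[0,0,0.63],1],[[-1,-0.82,-0.09],[0,0,0.63],1],[[-1,-0.82,-0.09],[0,0,0.63],1]]'; python3 -c "
from h import *
where(); plan(.605,-.115,.24,-75)"
```

```text
time_s: 1.25
position: [0.4046, 0.2271, 0.2497]
tcp_rot: [0.723, 0.691, 0.0, -0.0]
force: [0.0, -0.3, -0.0]
opening: 0.0877
grasp_force: 0.0
t1.2 pos [0.4046 0.2271 0.2497] phi -2.64 tilt [0.0001 0.0002] F [ 0.  -0.3 -0. ] open 0.0877 gf 0.0
shift [-1.1084, 0.7198, 0.0323] turn [0.0, -0.0001, 0.6315]
```

```bash
python3 -m pendant '[[[-1,0.72,0.03],[0,0,0.63],1],[[-1,0.72,0.03],[0,0,0.63],1],[[-1,0.72,0.03],[0,0,0.63],1],[[-1,0.72,0.03],[0,0,0.63],1],[[-1,0.72,0.03],[0,0,0.63],1],[[-1,0.72,0.03],[0,0,0.63],1],[[-1,0.72,0.03],[0,0,0.63],1],[[-1,0.72,0.03],[0,0,0.63],1],[[-1,0.72,0.03],[0,0,0.63],1],[[-1,0.72,0.03],[0,0,0.63],1]]'; python3 -c "
from h import *
where(); grab('wrist','w1.png'); plan(.605,-.115,.24,-75)"
```

```text
time_s: 2.25
position: [0.6073, -0.0805, 0.2397]
tcp_rot: [0.991, 0.134, -0.001, -0.0]
force: [-0.2, -0.1, 0.4]
opening: 0.0877
grasp_force: 0.0
t2.2 pos [ 0.6073 -0.0805  0.2397] phi -74.56 tilt [-0.0015  0.0006] F [-0.2 -0.1  0.4] open 0.0877 gf 0.0
shift [-0.0381, 0.1103, 0.0004] turn [-0.0003, 0.0003, 0.005]
```

View pics/w1.png

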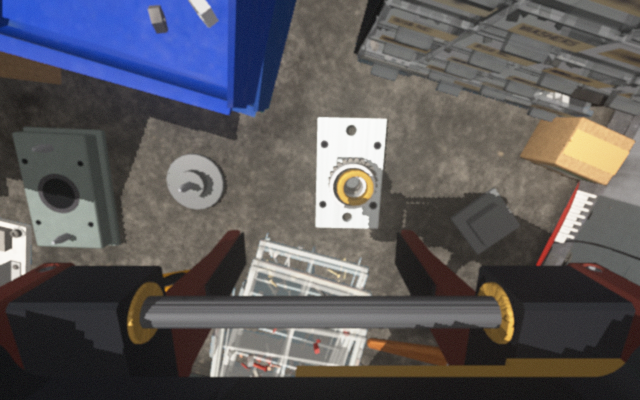

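The wrist view shows the spacer at about (355,187), the cover holes at (351,130) and (347,216), the pin rest at (195,182) and the housing at (62,190). I'll measure from this.

Run:
```python
from h import *
d=grab('wrist'); f=d['frame']; hsv=cv2.cvtColor(f,cv2.COLOR_RGB2HSV)
m=cv2.inRange(hsv,(12,110,80),(35,255,255)); m[:150]=0;m[225:]=0;m[:,:320]=0;m[:,390:]=0
c=max(cv2.findContours(m,0,2)[0],key=cv2.contourArea); e=cv2.fitEllipse(c); bb=cv2.boundingRect(c);print('spacer',e,bb,cv2.contourArea(c))
# top ring only: left/right & top edge lie on top plane at z .086
print(ray(d,*e[0],.086).round(4), ray(d,*e[0],.08).round(4))
g=cv2.cvtColor(f,cv2.COLOR_RGB2GRAY)
def hole(u,v,z,r=10):
    w=g[v-r:v+r+1,u-r:u+r+1]; t=(int(w.min())+int(np.median(w)))/2; mm=(w<t); ys,xs=np.nonzero(mm); return ray(d,u-r+xs.mean(),v-r+ys.mean(),z)
a,b=hole(351,130,.01,8),hole(347,216,.01,8); print('cover',a.round(4),b.round(4),((a+b)/2).round(4),np.linalg.norm(a-b),np.degrees(np.arctan2(*(a-b)[1::-1])))
cc=cv2.HoughCircles(cv2.medianBlur(g,3),cv2.HOUGH_GRADIENT,1.5,30,param1=100,param2=30,minRadius=20,maxRadius=40); print(cc)
for q in cc[0]:
    print(q.round(1),ray(d,q[0],q[1],.008).round(4))
for n,(u0,v0,u1,v1) in dict(h=(0,110,150,270),sq=(440,170,540,270)).items():
    cv2.imwrite('pics/%s.png'%n,cv2.resize(f[v0:v1,u0:u1,::-1],None,fx=4,fy=4,interpolation=cv2.INTER_CUBIC))
v=np.hstack([cv2.resize(f[130:240,u:u+110],(400,400),interpolation=cv2.INTER_CUBIC) for u in (145,300)])
h=np.hstack([cv2.resize(f[110:270,0:160],(400,400)),np.zeros((400,400,3),np.uint8)])
cv2.imwrite('pics/c2.png',np.hstack([v[:,400:],h[:,:400]])[:,:,::-1])
```

```text
spacer ((354.62762451171875, 186.8745574951172), (34.83131790161133, 36.283390045166016), 88.08999633789062) (337, 169, 37, 36) 987.0
[ 0.6183 -0.1158  0.086 ] [ 0.6171 -0.1168  0.08  ]
cover [ 0.6731 -0.1025  0.01  ] [ 0.561  -0.1308  0.01  ] [ 0.6171 -0.1166  0.01  ] 0.11555859093253511 14.145720683913561
[[[527.25  57.75  39.05]
  [419.25  39.75  39.05]
  [579.75  78.75  39.05]
  [308.25 320.25  39.05]
  [254.25 341.25  35.75]
  [483.75  59.25  35.75]
  [194.25 180.75  26.9 ]
  [278.25 282.75  34.1 ]
  [353.25 194.25  37.4 ]
  [194.25 339.75  39.05]
  [ 63.75 185.25  26.3 ]
  [318.75 350.25  29.15]
  [327.75 266.25  29.  ]
  [545.25 200.25  37.4 ]
  [549.75  80.25  22.55]
  [338.25 231.75  32.45]
  [611.25  89.25  25.85]
  [602.25 147.75  34.1 ]
  [537.75 131.25  30.65]
  [248.25 371.25  22.55]
  [579.75  36.75  20.9 ]
  [569.25 146.25  30.8 ]
  [351.75 137.25  24.2 ]
  [477.75 314.25  24.2 ]
  [576.75 266.25  30.8 ]
  [216.75 273.75  20.9 ]]]
[527.2  57.8  39. ] [ 0.8101 -0.2808  0.008 ]
[419.2  39.8  39. ] [ 0.7937 -0.1496  0.008 ]
[579.8  78.8  39. ] [ 0.8059 -0.3528  0.008 ]
[
[... 344 characters left out ...]
.2462 0.008 ]
[318.8 350.2  29.2] [ 0.3363 -0.1537  0.008 ]
[327.8 266.2  29. ] [ 0.4808 -0.127   0.008 ]
[545.2 200.2  37.4] [ 0.6552 -0.3834  0.008 ]
[549.8  80.2  22.6] [ 0.7945 -0.3185  0.008 ]
[338.2 231.8  32.4] [ 0.5359 -0.1265  0.008 ]
[611.2  89.2  25.8] [ 0.8054 -0.3959  0.008 ]
[602.2 147.8  34.1] [ 0.7389 -0.4217  0.008 ]
[537.8 131.2  30.6] [ 0.7354 -0.3321  0.008 ]
[248.2 371.2  22.6] [ 0.2663 -0.0552  0.008 ]
[579.8  36.8  20.9] [ 0.8473 -0.3301  0.008 ]
[569.2 146.2  30.8] [ 0.7291 -0.3798  0.008 ]
[351.8 137.2  24.2] [ 0.6646 -0.1063  0.008 ]
[477.8 314.2  24.2] [ 0.4647 -0.368   0.008 ]
[576.8 266.2  30.8] [ 0.5776 -0.4729  0.008 ]
[216.8 273.8  20.9] [0.4256 0.0252 0.008 ]
```

View pics/c2.png

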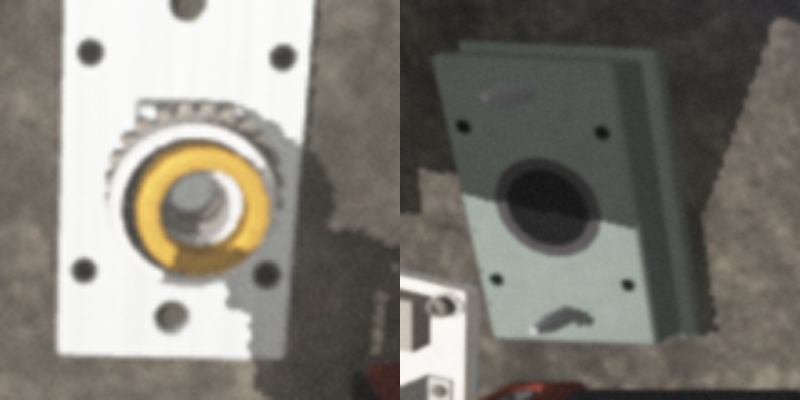

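The crop shows the spacer lying on the bearing, the gear below and the cover plate; the housing dowels are in view in the second panel. Next is the descent onto the spacer.

```bash
python3 -c "
from h import *
where(); plan(.618,-.116,.075,-75.5)"
```

```text
t2.4 pos [ 0.607  -0.0798  0.2405] phi -74.41 tilt [-0.0003  0.0003] F [ 0.2  0.1 -0. ] open 0.0876 gf 0.0
shift [0.0029, 0.1263, 0.5516] turn [-0.0002, 0.0001, 0.0095]
```

```bash
python3 -m pendant '[[[0.003,0.126,0.1],[0,0,0.01],1],[[0.003,0.126,0.25],[0,0,0.01],1],[[0.003,0.126,0.38],[0,0,0.01],1],[[0.003,0.126,0.42],[0,0,0.01],1],[[0.003,0.126,0.42],[0,0,0.01],1]]'; python3 -c "
from h import *
where(); plan(.618,-.116,.075,-75.5)
d=grab('wrist','w2.png'); f=d['frame']; hsv=cv2.cvtColor(f,cv2.COLOR_RGB2HSV)
m=cv2.inRange(hsv,(12,110,80),(35,255,255)); m[280:]=0;m[:,:250]=0;m[:,400:]=0
c=max(cv2.findContours(m,0,2)[0],key=cv2.contourArea); e=cv2.fitEllipse(c); print(e,cv2.boundingRect(c),ray(d,*e[0],.086),ray(d,*e[0],.08))
"
```

```text
time_s: 2.85
position: [0.6167, -0.1159, 0.1128]
tcp_rot: [0.992, 0.125, -0.002, -0.001]
force: [0.5, 0.6, -0.6]
opening: 0.0878
grasp_force: 0.0
t2.9 pos [ 0.6167 -0.1159  0.1128] phi -75.66 tilt [-0.0039  0.001 ] F [ 0.5  0.6 -0.6] open 0.0878 gf 0.0
shift [0.0045, 0.0017, 0.1258] turn [-0.001, 0.0018, -0.0014]
((321.4666442871094, 227.6283721923828), (55.79251480102539, 56.877716064453125), 132.71701049804688) (293, 199, 58, 58) [ 0.61956782 -0.11657769  0.086     ] [ 0.61735657 -0.11715897  0.08      ]
```

View pics/w2.png

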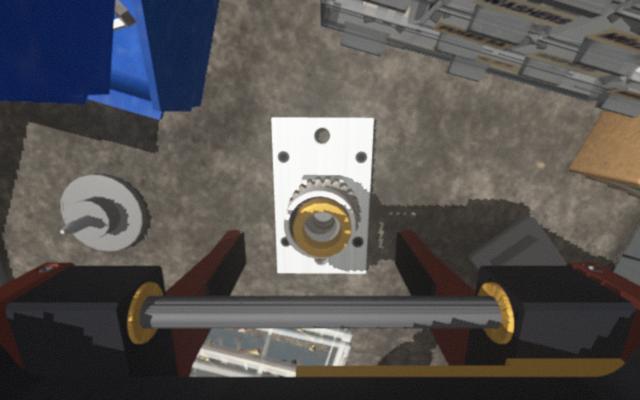

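The spacer is centred between the fingers at (321,228), so I'll descend and close.

```bash
python3 -m pendant '[[[0.006,0.002,0.06],[0,0,0],0.5],[[0.006,0.002,0.11],[0,0,0],0.3],[[0.006,0.002,0.124],[0,0,0],0.1],[[0.006,0.002,0.124],[0,0,0],0.1],[[0.006,0.002,0.124],[0,0,0],-0.5],[[0.006,0.002,0.124],[0,0,0],-0.5],[[0.006,0.002,0.124],[0,0,0],-0.5],[[0.006,0.002,0.124],[0,0,0],-0.5]]'; python3 -c "
from h import *
where()"
```

```text
time_s: 3.7
position: [0.6202, -0.1173, 0.0785]
tcp_rot: [0.992, 0.124, 0.001, 0.0]
force: [0.5, 0.2, 3.1]
opening: 0.0387
grasp_force: 30.0
t3.7 pos [ 0.6202 -0.1173  0.0785] phi -75.80 tilt [ 0.0016 -0.0002] F [0.5 0.2 3.1] open 0.0387 gf 30.0
```

```bash
python3 -m pendant '[[[0,0,-0.05],[0,0,0],-0.5],[[0,0,-0.2],[0,0,0],-0.5],[[0,0,-0.36],[0,0,0],-0.5],[[0,0,-0.46],[0,0,0],-0.5],[[0,0,-0.46],[0,0,0],-0.5]]'; python3 -c "
from h import *
where(); plan(.42,-.325,.215,-75.5)"
```

```text
time_s: 4.2
position: [0.6215, -0.1177, 0.2235]
tcp_rot: [0.992, 0.124, 0.005, 0.002]
force: [-0.0, -0.7, -0.4]
opening: 0.0393
grasp_force: 30.0
t4.2 pos [ 0.6215 -0.1177  0.2235] phi -75.81 tilt [ 0.011  -0.0028] F [-0.  -0.7 -0.4] open 0.0393 gf 30.0
shift [-0.8208, 0.505, 0.023] turn [0.0027, -0.005, -0.0027]
```

```bash
python3 -m pendant '[[[-0.82,0.5,0.02],[0,0,0],-0.5],[[-0.82,0.5,0.02],[0,0,0],-0.5],[[-0.82,0.5,0.02],[0,0,0],-0.5],[[-0.82,0.5,0.02],[0,0,0],-0.5],[[-0.82,0.5,0.02],[0,0,0],-0.5],[[-0.82,0.5,0.02],[0,0,0],-0.5],[[-0.82,0.5,0.02],[0,0,0],-0.5],[[-0.82,0.5,0.02],[0,0,0],-0.5]]'; python3 -c "
from h import *
where(); d=grab('wrist','w3.png'); print(proj(d,[.46,-.325,.024]))"
```

```text
time_s: 5.0
position: [0.4174, -0.3232, 0.2088]
tcp_rot: [0.992, 0.123, -0.0, -0.001]
force: [0.4, 0.5, 1.0]
opening: 0.0387
grasp_force: 30.0
t5.0 pos [ 0.4174 -0.3232  0.2088] phi -75.92 tilt [-0.0005  0.0011] F [0.4 0.5 1. ] open 0.0387 gf 30.0
(np.float64(330.5906969865135), np.float64(146.76136805761115))
```

View pics/w3.png

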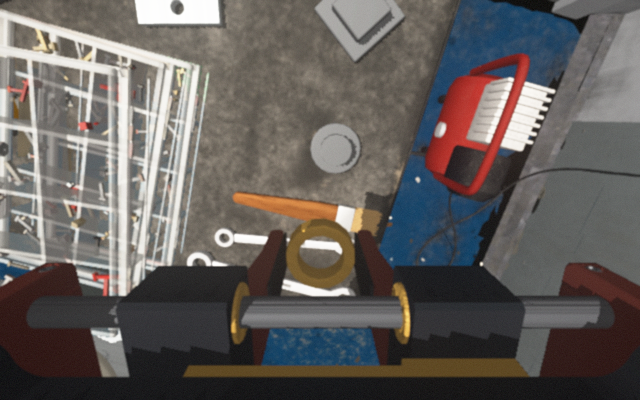

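The round rest's base circle is at about (336,148) and the held spacer at about (320,253). I'll measure both.

```bash
cat >> h.py <<'E'
def tool(p):
    "world point -> tool coords (m)"
    s=env.state(); return Rn.from_quat(s['tcp_rot']).inv().apply(np.array(p)-s['position'])
def yel(d,box):
    u0,v0,u1,v1=box; hsv=cv2.cvtColor(d['frame'],cv2.COLOR_RGB2HSV); m=cv2.inRange(hsv,(12,90,50),(35,255,255)); k=np.zeros_like(m); k[v0:v1,u0:u1]=m[v0:v1,u0:u1]
    c=max(cv2.findContours(k,0,2)[0],key=cv2.contourArea); return cv2.fitEllipse(c)
def circ(d,u,v,rmin,rmax,half=50,p2=18):
    g=cv2.cvtColor(d['frame'],cv2.COLOR_RGB2GRAY)[v-half:v+half,u-half:u+half]
    g=cv2.resize(g,None,fx=3,fy=3,interpolation=cv2.INTER_CUBIC); c=cv2.HoughCircles(cv2.GaussianBlur(g,(5,5),0),cv2.HOUGH_GRADIENT,1,20,param1=60,param2=p2,minRadius=rmin*3,maxRadius=rmax*3)
    return [] if c is None else c[0][:4]/3+[u-half,v-half,0]
E
python3 - <<'E'
from h import *
d=grab('wrist')
for q in circ(d,336,148,12,32): print(q.round(1),ray(d,q[0],q[1],.008).round(4),ray(d,q[0],q[1],.024).round(4))
s=env.state(); e=yel(d,(280,215,355,292)); P=ray(d,*e[0],s['position'][2]+.010); print(e,P,tool(P)); where()
t=grab('top')
for q in circ(t,444,212,8,18,30,12): print('top',q.round(1),ray(t,q[0],q[1],.008).round(4),ray(t,q[0],q[1],.024).round(4))
E
```

```text
[335.5 149.2  24.5] [ 0.4581 -0.3316  0.008 ] [ 0.4595 -0.3304  0.024 ]
[335.8 156.2  21.8] [ 0.4502 -0.3341  0.008 ] [ 0.4519 -0.3329  0.024 ]
[341.8 152.5  19.7] [ 0.4561 -0.3399  0.008 ] [ 0.4576 -0.3384  0.024 ]
[328.8 149.5  22.9] [ 0.4558 -0.324   0.008 ] [ 0.4573 -0.3232  0.024 ]
((318.5675354003906, 250.779541015625), (67.39512634277344, 78.57421875), 150.95962524414062) [ 0.4210484  -0.32152532  0.21903203] [ 2.58022345e-03 -5.13451643e-05 -1.00000207e-02]
t5.1 pos [ 0.4186 -0.3222  0.209 ] phi -75.75 tilt [-0.0002  0.0009] F [-0.7 -0.3 -0.7] open 0.0389 gf 30.0
top [446.2 210.5  15.9] [ 0.4609 -0.3341  0.008 ] [ 0.4585 -0.3293  0.024 ]
top [449.2 218.5  15.2] [ 0.4432 -0.3399  0.008 ] [ 0.4411 -0.335   0.024 ]
top [452.8 211.2  14.9] [ 0.4596 -0.3487  0.008 ] [ 0.4571 -0.3437  0.024 ]
top [446.5 226.2   9.8] [ 0.4262 -0.3333  0.008 ] [ 0.4243 -0.3285  0.024 ]
```

```bash
python3 -m pendant '[[[0,0.03,0.15],[0,0,0],-0.5],[[0,0.03,0.3],[0,0,0],-0.5],[[0,0.03,0.36],[0,0,0],-0.5],[[0,0.03,0.36],[0,0,0],-0.5],[[0,0.03,0.36],[0,0,0],-0.5]]'
python3 - <<'E'
from h import *
d=grab('wrist','w4.png'); where()
u,v=map(int,proj(d,[.458,-.3315,.008])); print(u,v)
for q in circ(d,u,v,20,45,60): print(q.round(1),ray(d,q[0],q[1],.008).round(4),ray(d,q[0],q[1],.024).round(4))
E
```

```text
time_s: 5.65
position: [0.4211, -0.3311, 0.1021]
tcp_rot: [0.992, 0.124, 0.0, 0.0]
force: [0.4, 0.1, 0.4]
opening: 0.0391
grasp_force: 30.0
t5.7 pos [ 0.4214 -0.3317  0.1033] phi -75.73 tilt [ 0.0018 -0.0016] F [-0.  -0.5 -1. ] open 0.0389 gf 30.0
330 163
[330.5 162.5  33.9] [ 0.4586 -0.3311  0.008 ] [ 0.4607 -0.33    0.024 ]
[335.2 169.5  26.2] [ 0.4537 -0.3365  0.008 ] [ 0.4562 -0.3351  0.024 ]
[325.2 154.5  43.6] [ 0.464 -0.325  0.008] [ 0.4658 -0.3243  0.024 ]
[327.8 169.2  27.1] [ 0.4525 -0.3304  0.008 ] [ 0.455  -0.3293  0.024 ]
```

View pics/w4.png

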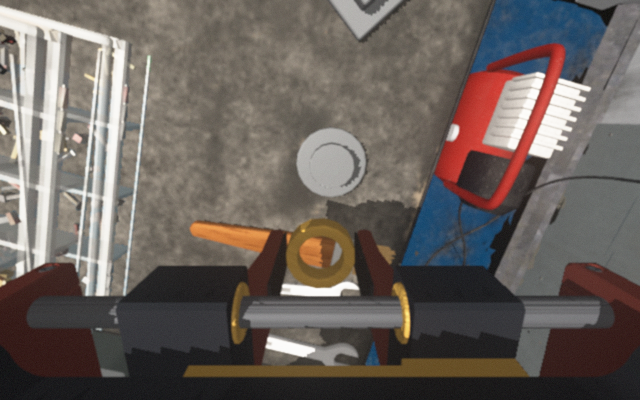

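Base circle at (330.5,162.5) gives the round rest at (0.4586,-0.3311), which agrees with the earlier reading. Next I'll check the spacer's offset in the hand.

Run:
```python
from h import *
d=grab('wrist'); s=env.state(); z=s['position'][2]
f=d['frame']; hsv=cv2.cvtColor(f,cv2.COLOR_RGB2HSV)
for v in range(214,290,2): print(v,hsv[v,320],f[v,320],end=' ; ' if v%4 else '\n')
for v in (219,221,223,233,236): 
    print(v,'top',tool(ray(d,320,v,z+.0095))[0].round(4),'bot',tool(ray(d,320,v,z-.0045))[0].round(4))
plan(.4586,-.3312,.10,-75.8)
```

```text
214 [ 17  41 124] [124 115 104] ; 216 [ 16  40 121] [121 112 102]
218 [ 17  87 111] [111  94  73] ; 220 [ 19 161 103] [103  79  38]
222 [ 19 147 106] [106  83  45] ; 224 [ 20 157 109] [109  86  42]
226 [ 19 158 132] [132 102  50] ; 228 [ 19 159 136] [136 105  51]
230 [ 19 158 132] [132 102  50] ; 232 [ 19 151 133] [133 103  54]
234 [ 19 161 128] [128  97  47] ; 236 [ 16 160 113] [113  79  42]
238 [ 13 167 128] [128  80  44] ; 240 [ 13 171 152] [152  93  50]
242 [ 13 171 204] [204 127  67] ; 244 [ 14 165 216] [216 141  76]
246 [ 14 168 191] [191 122  65] ; 248 [ 14 167 169] [169 108  58]
250 [ 14 172 199] [199 126  65] ; 252 [ 13 178 196] [196 119  59]
254 [ 13 178 181] [181 109  55] ; 256 [ 12 175 162] [162  97  51]
258 [ 14 170 202] [202 128  67] ; 260 [ 13 176 199] [199 123  62]
262 [ 12 174 173] [173 103  55] ; 264 [ 12 171 164] [164  99  54]
266 [ 12 127 154] [154 108  77] ; 268 [ 16  90 125] [125 105  81]
270 [ 19 144 110] [110  88  48] ; 272 [ 20 149 106] [106  85  44]
274 [ 19 143 109] [109  86  48] ; 276 [ 18 147 109] [109  83  46]
278 [ 18 147 120] [120  93  51] ; 280 [ 19 153 135] [135 105  54]
282 [ 19 155 130] [130 101  51] ; 284 [ 19 152 131] [131 103  53]
286 [ 19 153 128] [128  99  51] ; 288 [ 21  14 238] [238 234 225]
219 top 0.0214 bot 0.0166
221 top 0.0203 bot 0.0153
223 top 0.0192 bot 0.0141
233 top 0.0135 bot 0.0079
236 top 0.0117 bot 0.006
shift [0.1203, 0.0279, 0.013] turn [0.0015, -0.001, 0.0005]
```

The spacer sits within about 1 mm of the TCP. I'll move over the rest and go down to just above it.

```bash
python3 -m pendant '[[[0.12,0.028,0],[0,0,0],-0.5],[[0.12,0.028,0.08],[0,0,0],-0.5],[[0.12,0.028,0.16],[0,0,0],-0.5],[[0.12,0.028,0.21],[0,0,0],-0.5],[[0.12,0.028,0.225],[0,0,0],-0.5],[[0.12,0.028,0.225],[0,0,0],-0.5],[[0.12,0.028,0.225],[0,0,0],-0.5]]'; python3 -c "
from h import *
where();plan(.459,-.3313,.0295,-75.8)"
```

```text
time_s: 6.45
position: [0.4578, -0.3316, 0.0356]
tcp_rot: [0.992, 0.123, 0.001, 0.001]
force: [0.1, 0.0, -0.6]
opening: 0.0391
grasp_force: 30.0
t6.5 pos [ 0.4578 -0.3316  0.0356] phi -75.81 tilt [ 0.0019 -0.0016] F [ 0.1  0.  -0.6] open 0.0391 gf 30.0
shift [0.004, -0.0002, 0.0204] turn [0.001, -0.0007, -0.0001]
```

```bash
python3 -m pendant '[[[0.004,0,0.008],[0,0,0],-0.5],[[0.004,0,0.012],[0,0,0],-0.5],[[0.004,0,0.016],[0,0,0],-0.5],[[0.004,0,0.016],[0,0,0],-0.5]]'; python3 -c "
from h import *
where()"
```

```text
time_s: 6.85
position: [0.4588, -0.331, 0.0307]
tcp_rot: [0.992, 0.124, 0.001, 0.001]
force: [-2.4, 1.9, 4.1]
opening: 0.039
grasp_force: 30.0
t6.8 pos [ 0.4588 -0.331   0.0307] phi -75.80 tilt [ 0.0013 -0.001 ] F [-2.4  1.9  4.1] open 0.0390 gf 30.0
```

Contact at 4 N. I'll release and retreat upward.

```bash
python3 -m pendant '[[[0,0,0.001],[0,0,0],0.0],[[0,0,0],[0,0,0],0.2],[[0,0,0],[0,0,0],0.4],[[0,0,-0.08],[0,0,0],0.4],[[0,0,-0.24],[0,0,0],0.6],[[-0.15,0,-0.4],[0,0,0],1],[[-0.15,0,-0.4],[0,0,0],1],[[-0.15,0,-0.4],[0,0,0],1]]'
python3 - <<'E'
from h import *
where(); d=grab('wrist','w5.png')
cv2.imwrite('pics/w5.png',d['frame'][60:300,180:500,::-1].repeat(2,0).repeat(2,1))
u,v=map(int,proj(d,[.4586,-.3312,.008])); print(u,v)
for q in circ(d,u,v,20,45,60): print(q.round(1),ray(d,q[0],q[1],.008).round(4))
e=yel(d,(u-40,v-50,u+40,v+40)); print(e,ray(d,*e[0],.038),ray(d,*e[0],.034))
E
```

```text
time_s: 7.65
position: [0.4147, -0.3429, 0.1516]
tcp_rot: [0.992, 0.123, 0.001, 0.002]
force: [0.6, 0.1, -0.5]
opening: 0.0871
grasp_force: 0.0
t7.7 pos [ 0.4147 -0.3429  0.1516] phi -75.91 tilt [ 0.0034 -0.0033] F [ 0.6  0.1 -0.5] open 0.0871 gf 0.0
318 146
[319.2 152.5  21.1] [ 0.4529 -0.3334  0.008 ]
[318.8 145.5  28.4] [ 0.4596 -0.3314  0.008 ]
[311.8 148.5  22.5] [ 0.455  -0.3253  0.008 ]
[326.5 147.8  29.4] [ 0.4592 -0.3394  0.008 ]
((318.9017639160156, 151.8668670654297), (42.94584274291992, 43.14369583129883), 166.06930541992188) [ 0.45666173 -0.33222685  0.038     ] [ 0.45623909 -0.33233143  0.034     ]
```

View pics/w5.png

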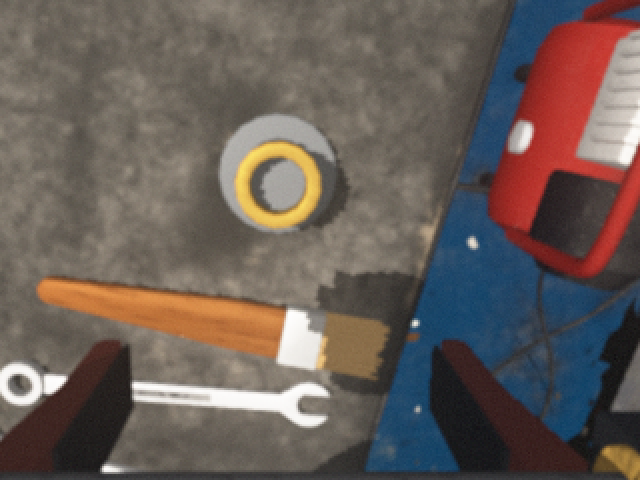

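The spacer lies flat on the pillar, but appears about 2 mm off in x. I'll look straight down on it from near to confirm.

```bash
python3 -m pendant '[[[-0.09,0,0.1],[0,0,0],1],[[-0.09,0,0.2],[0,0,0],1],[[-0.09,0,0.23],[0,0,0],1],[[-0.09,0,0.23],[0,0,0],1],[[-0.09,0,0.23],[0,0,0],1]]'
python3 - <<'E'
from h import *
where(); d=grab('wrist')
u,v=map(int,proj(d,[.4586,-.3312,.008])); print(u,v)
cv2.imwrite('pics/w6.png',cv2.resize(d['frame'][v-60:v+60,u-80:u+80,::-1],None,fx=4,fy=4))
for q in circ(d,u,v,35,50,70): print(q.round(1),ray(d,q[0],q[1],.008).round(4))
e=yel(d,(u-50,v-50,u+50,v+50)); print(e,ray(d,*e[0],.038))
E
```

```text
time_s: 8.2
position: [0.3892, -0.3481, 0.0802]
tcp_rot: [0.992, 0.124, -0.0, -0.0]
force: [-0.1, -0.3, 0.5]
opening: 0.0881
grasp_force: 0.0
t8.2 pos [ 0.3892 -0.3481  0.0802] phi -75.76 tilt [-0.0002  0.0006] F [-0.1 -0.3  0.5] open 0.0881 gf 0.0
320 119
[321.8 119.5  40.2] [ 0.4591 -0.3321  0.008 ]
[315.8 122.5  44.9] [ 0.4559 -0.3283  0.008 ]
[327.5 115.5  47. ] [ 0.463  -0.3355  0.008 ]
[330.8 122.2  38.7] [ 0.4589 -0.3391  0.008 ]
((321.12982177734375, 124.01734924316406), (59.18892288208008, 60.776161193847656), 172.2620391845703) [ 0.45647622 -0.33219361  0.038     ]
```

View pics/w6.png

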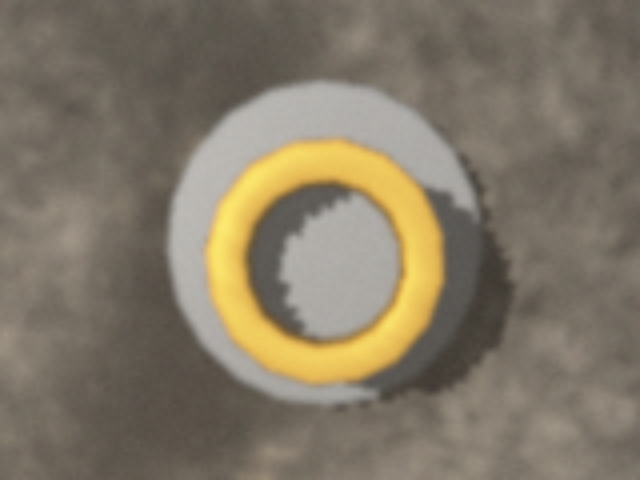

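The spacer sits about 3 mm towards tool −x of the rest's centre: ring centre at crop (325,261) against base centre (324,242). I'll regrasp it, shift it 3 mm and release.

```bash
python3 -c "
from h import *
plan(.4565,-.3322,.0302,-75.8)"
```

```text
shift [0.2298, 0.002, 0.1698] turn [0.0005, -0.0004, 0.0003]
```

```bash
python3 -m pendant '[[[0.1,0.002,-0.05],[0,0,0],1],[[0.23,0.002,-0.05],[0,0,0],1],[[0.23,0.002,0.05],[0,0,0],0.6],[[0.23,0.002,0.14],[0,0,0],0.3],[[0.23,0.002,0.166],[0,0,0],0.2],[[0.23,0.002,0.166],[0,0,0],0.1],[[0.23,0.002,0.166],[0,0,0],-0.5],[[0.23,0.002,0.166],[0,0,0],-0.5],[[0.23,0.002,0.166],[0,0,0],-0.5]]'; python3 -c "
from h import *
where()"
```

```text
time_s: 9.15
position: [0.4564, -0.3328, 0.0325]
tcp_rot: [0.992, 0.123, 0.001, 0.001]
force: [-0.3, 0.7, 3.5]
opening: 0.0387
grasp_force: 30.0
t9.2 pos [ 0.4564 -0.3328  0.0325] phi -75.82 tilt [ 0.0026 -0.002 ] F [-0.3  0.7  3.5] open 0.0387 gf 30.0
```

```bash
python3 -m pendant '[[[0,0,-0.01],[0,0,0],-0.5],[[0.005,0,-0.01],[0,0,0],-0.5],[[0.01,0,-0.01],[0,0,0],-0.5],[[0.01,0,-0.005],[0,0,0],-0.5],[[0.01,0,0.002],[0,0,0],-0.5],[[0.01,0,0.003],[0,0,0],-0.5]]'; python3 -c "
from h import *
where()"
```

```text
time_s: 9.75
position: [0.4589, -0.3313, 0.0323]
tcp_rot: [0.992, 0.124, 0.001, 0.0]
force: [-6.1, 5.0, 15.6]
opening: 0.0387
grasp_force: 30.0
t9.8 pos [ 0.4589 -0.3313  0.0323] phi -75.79 tilt [ 0.0011 -0.0006] F [-6.1  5.  15.6] open 0.0387 gf 30.0
```

Firm contact, so it is down. I'll release and return to the straight-down view.

```bash
python3 -m pendant '[[[0,0,-0.003],[0,0,0],-0.5],[[0,0,-0.003],[0,0,0],0.1],[[0,0,-0.003],[0,0,0],0.4],[[0,0,-0.05],[0,0,0],0.5],[[0,0,-0.2],[0,0,0],0.6],[[-0.12,0,-0.2],[0,0,0],1],[[-0.23,0,-0.16],[0,0,0],1],[[-0.23,0,-0.16],[0,0,0],1],[[-0.23,0,-0.16],[0,0,0],1]]'
python3 - <<'E'
from h import *
where(); d=grab('wrist')
u,v=map(int,proj(d,[.4586,-.3312,.008])); print(u,v)
for q in circ(d,u,v,35,50,70): print(q.round(1),ray(d,q[0],q[1],.008).round(4))
e=yel(d,(u-50,v-50,u+50,v+50)); print(e,ray(d,*e[0],.038))
plan(.615,-.116,.2,-75.8)
E
```

```text
time_s: 10.65
position: [0.3914, -0.3484, 0.0779]
tcp_rot: [0.992, 0.123, 0.0, -0.0]
force: [0.8, 0.1, -0.0]
opening: 0.0876
grasp_force: 0.0
t10.7 pos [ 0.3914 -0.3484  0.0779] phi -75.88 tilt [0.0005 0.0001] F [ 0.8  0.1 -0. ] open 0.0876 gf 0.0
319 122
[322.2 122.8  41.6] [ 0.4593 -0.3334  0.008 ]
[315.2 121.5  35.1] [ 0.4589 -0.3281  0.008 ]
[330.5 121.8  39. ] [ 0.4615 -0.3392  0.008 ]
[319.5 116.2  35.2] [ 0.4634 -0.3303  0.008 ]
((320.0289611816406, 122.86634826660156), (59.82651901245117, 61.33354187011719), 177.86895751953125) [ 0.45938296 -0.33171511  0.038     ]
shift [0.9103, -0.5687, -0.406] turn [0.0002, -0.0004, -0.0003]
```

The spacer is now centred within about 1 mm. Next is the bearing.

```bash
python3 -m pendant '[[[0,0,-0.16],[0,0,0],1],[[0.1,0,-0.33],[0,0,0],1],[[0.3,-0.1,-0.41],[0,0,0],1],[[0.84,-0.57,-0.41],[0,0,0],1],[[0.84,-0.57,-0.41],[0,0,0],1],[[0.84,-0.57,-0.41],[0,0,0],1],[[0.84,-0.57,-0.41],[0,0,0],1],[[0.84,-0.57,-0.41],[0,0,0],1],[[0.84,-0.57,-0.41],[0,0,0],1],[[0.84,-0.57,-0.3],[0,0,0],1]]'
python3 - <<'E'
from h import *
where(); d=grab('wrist')
u,v=map(int,proj(d,[.617,-.1165,.072])); print(u,v)
cv2.imwrite('pics/w7.png',cv2.resize(d['frame'][v-75:v+75,u-100:u+100,::-1],None,fx=4,fy=4))
for q in circ(d,u,v,8,45,60): print(q.round(1),ray(d,q[0],q[1],.072).round(4))
E
```

```text
time_s: 11.7
position: [0.5974, -0.1193, 0.1727]
tcp_rot: [0.992, 0.125, 0.004, 0.002]
force: [-0.1, 0.9, -0.3]
opening: 0.0877
grasp_force: 0.0
t11.7 pos [ 0.5974 -0.1193  0.1727] phi -75.59 tilt [ 0.0094 -0.0025] F [-0.1  0.9 -0.3] open 0.0877 gf 0.0
321 180
[320.5 182.5  19.6] [ 0.6154 -0.1161  0.072 ]
[333.2 187.8  37.8] [ 0.6135 -0.1282  0.072 ]
[328.5 177.2  33.6] [ 0.6219 -0.1217  0.072 ]
[318.5 175.8  34.8] [ 0.6208 -0.1129  0.072 ]
```

View pics/w7.png

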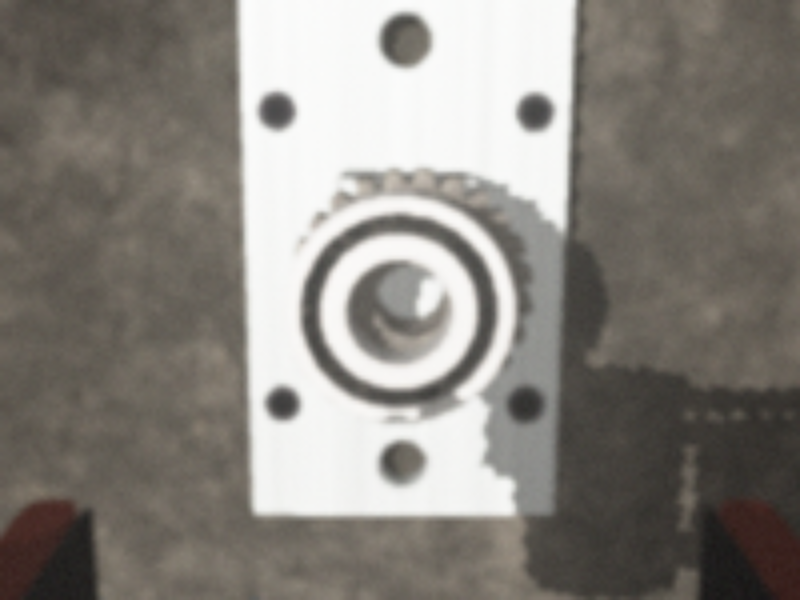

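The bearing's dark ring is centred at full-frame (321,182), which puts it at about (0.616,-0.116). I'll descend.

```bash
python3 -m pendant '[[[0.05,0,0.05],[0,0,0],1],[[0.057,-0.003,0.15],[0,0,0],1],[[0.057,-0.003,0.24],[0,0,0],1],[[0.057,-0.003,0.26],[0,0,0],1],[[0.057,-0.003,0.26],[0,0,0],1],[[0.057,-0.003,0.26],[0,0,0],1]]'
python3 - <<'E'
from h import *
where(); d=grab('wrist')
u,v=map(int,proj(d,[.617,-.1165,.072])); print(u,v)
for q in circ(d,u,v,15,60,75,25): print(q.round(1),ray(d,q[0],q[1],.072).round(4))
plan(.6165,-.1163,.0515,-75.8)
E
```

```text
time_s: 12.35
position: [0.611, -0.116, 0.0914]
tcp_rot: [0.992, 0.123, 0.001, 0.0]
force: [0.1, -0.3, 0.1]
opening: 0.0878
grasp_force: 0.0
t12.3 pos [ 0.611  -0.116   0.0914] phi -75.82 tilt [ 0.0021 -0.0005] F [ 0.1 -0.3  0.1] open 0.0878 gf 0.0
322 227
[321.2 224.5  35.1] [ 0.6187 -0.1153  0.072 ]
[320.8 231.8  28.6] [ 0.6138 -0.1163  0.072 ]
[335.8 227.8  54.3] [ 0.6188 -0.1249  0.072 ]
[325.5 218.8  41.3] [ 0.6231 -0.117   0.072 ]
shift [0.0163, 0.0051, 0.1344] turn [0.0007, -0.0014, -0.0001]
```

```bash
python3 -m pendant '[[[0.016,0.005,0.05],[0,0,0],0.9],[[0.016,0.005,0.1],[0,0,0],0.7],[[0.016,0.005,0.13],[0,0,0],0.5],[[0.016,0.005,0.134],[0,0,0],0.4],[[0.016,0.005,0.134],[0,0,0],-0.5],[[0.016,0.005,0.134],[0,0,0],-0.5],[[0.016,0.005,0.134],[0,0,0],-0.5],[[0.016,0.005,0.134],[0,0,0],-0.5]]'; python3 -c "
from h import *
where()"
```

```text
time_s: 13.2
position: [0.6156, -0.1158, 0.0497]
tcp_rot: [0.992, 0.124, 0.0, 0.0]
force: [0.1, 0.7, -1.6]
opening: 0.051
grasp_force: 30.0
t13.2 pos [ 0.6156 -0.1158  0.0497] phi -75.80 tilt [ 0.0007 -0.0001] F [ 0.1  0.7 -1.6] open 0.0510 gf 30.0
```

```bash
python3 -m pendant '[[[0,0,-0.05],[0,0,0],-0.5],[[0,0,-0.2],[0,0,0],-0.5],[[0,0,-0.36],[0,0,0],-0.5],[[0,0,-0.52],[0,0,0],-0.5],[[0,0,-0.66],[0,0,0],-0.5],[[0,0,-0.67],[0,0,0],-0.5],[[0,0,-0.67],[0,0,0],-0.5]]'; python3 -c "
from h import *
where(); plan(.46,.04,.25,7); plan(.46,.04,.25,90)"
```

```text
time_s: 13.9
position: [0.6159, -0.116, 0.2531]
tcp_rot: [0.992, 0.124, 0.002, 0.001]
force: [-0.5, -0.9, -0.8]
opening: 0.0506
grasp_force: 30.0
t13.9 pos [ 0.6159 -0.116   0.2531] phi -75.80 tilt [ 0.0045 -0.0011] F [-0.5 -0.9 -0.8] open 0.0506 gf 30.0
shift [-0.3764, -0.6315, 0.0074] turn [0.0024, -0.0009, -0.7226]
shift [-0.3764, -0.6315, 0.0074] turn [0.0032, 0.0012, -1.4469]
```

```bash
python3 -m pendant '[[[-0.376,-0.63,0],[0,0,-0.05],-0.5],[[-0.376,-0.63,0],[0,0,-0.1],-0.5],[[-0.376,-0.63,0],[0,0,-0.7],-0.5],[[-0.376,-0.63,0],[0,0,-0.7],-0.5],[[-0.376,-0.63,0],[0,0,-0.7],-0.5],[[-0.376,-0.63,0],[0,0,-0.7],-0.5],[[-0.376,-0.63,0],[0,0,-0.7],-0.5],[[-0.376,-0.63,0],[0,0,-0.7],-0.5],[[-0.376,-0.63,0],[0,0,-0.7],-0.5],[[-0.376,-0.63,0],[0,0,-0.7],-0.5]]'; python3 -c "
from h import *
where(); plan(.51,.079,.22,90)"
```

```text
time_s: 14.9
position: [0.4588, 0.0397, 0.2477]
tcp_rot: [0.677, 0.736, -0.001, -0.002]
force: [-0.4, 0.5, -0.1]
opening: 0.0509
grasp_force: 30.0
t14.9 pos [0.4588 0.0397 0.2477] phi 4.77 tilt [-0.0043 -0.0001] F [-0.4  0.5 -0.1] open 0.0509 gf 30.0
shift [0.1162, 0.1813, 0.0914] turn [-0.0016, -0.0017, -0.7437]
```

```bash
python3 -m pendant '[[[0,0.1,0],[0,0,-0.745],-0.5],[[0,0.1,0],[0,0,-0.745],-0.5],[[0,0.1,0],[0,0,-0.745],-0.5],[[0,0.1,0],[0,0,-0.745],-0.5],[[0,0.1,0],[0,0,-0.745],-0.5],[[0,0.1,0],[0,0,-0.745],-0.5],[[0,0.1,0],[0,0,-0.745],-0.5],[[0.13,0.1,0],[0,0,-0.745],-0.5],[[0.13,0.1,0],[0,0,-0.745],-0.5],[[0.13,0.1,0],[0,0,-0.745],-0.5]]'; python3 -c "
from h import *
where(); plan(.59,.079,.16,90)"
```

```text
time_s: 15.9
position: [0.4856, 0.0817, 0.2475]
tcp_rot: [-0.002, 1.0, -0.0, -0.002]
force: [0.7, 0.1, -0.7]
opening: 0.0511
grasp_force: 30.0
t15.9 pos [0.4856 0.0817 0.2475] phi 90.22 tilt [-0.0045 -0.0004] F [ 0.7  0.1 -0.7] open 0.0511 gf 30.0
shift [-0.3492, -0.0102, 0.2902] turn [-0.0002, -0.0023, 0.0019]
```

```bash
python3 -m pendant '[[[-0.15,-0.01,0.05],[0,0,0],-0.5],[[-0.3,-0.01,0.15],[0,0,0],-0.5],[[-0.34,-0.01,0.29],[0,0,0],-0.5],[[-0.34,-0.01,0.29],[0,0,0],-0.5],[[-0.34,-0.01,0.29],[0,0,0],-0.5],[[-0.34,-0.01,0.29],[0,0,0],-0.5]]'
python3 - <<'E'
from h import *
where(); d=grab('wrist','w8.png')
u,v=map(int,proj(d,[.554,.079,.008])); print(u,v)
for q in circ(d,u,v,20,50,65): print(q.round(1),ray(d,q[0],q[1],.008).round(4),ray(d,q[0],q[1],.024).round(4))
E
```

```text
time_s: 16.5
position: [0.5884, 0.0776, 0.1653]
tcp_rot: [0.002, 1.0, 0.0, 0.001]
force: [-0.1, -0.2, -1.9]
opening: 0.0508
grasp_force: 30.0
t16.5 pos [0.5884 0.0776 0.1653] phi 89.79 tilt [0.002  0.0002] F [-0.1 -0.2 -1.9] open 0.0508 gf 30.0
321 155
[321.5 153.2  35.5] [0.5519 0.0789 0.008 ] [0.5501 0.0789 0.024 ]
[315.2 161.5  25. ] [0.5607 0.0722 0.008 ] [0.5584 0.0725 0.024 ]
[325.5 160.5  44.2] [0.5597 0.0832 0.008 ] [0.5574 0.0829 0.024 ]
[326.2 148.2  28.9] [0.5467 0.0838 0.008 ] [0.5452 0.0835 0.024 ]
```

View pics/w8.png

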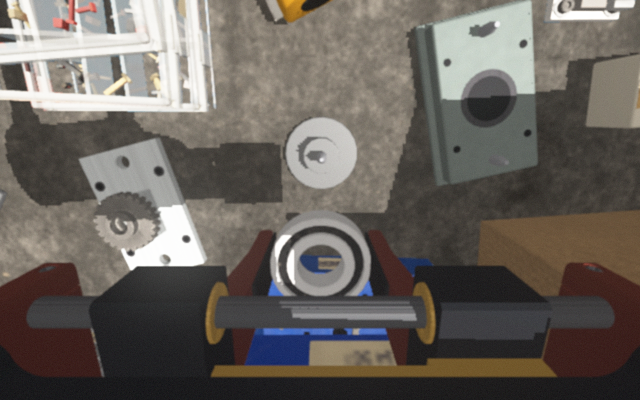

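The pin rest's base is at (321,153), which averages with the earlier view to about (0.553,0.079), and the bearing is held level. The cover with the gear and the housing are also visible. I'll move over the pin and lower.

Run:
```python
from h import *
d=grab('wrist');s=env.state()
for q in circ(d,321,260,35,60,70): print(q.round(1),tool(ray(d,q[0],q[1],s['position'][2]+.0223)).round(4))
plan(.553,.079,.06,90)
```

```text
[321.2 271.8  46.1] [-0.0032  0.0002 -0.0223]
[316.2 265.5  38.4] [ 0.0004 -0.0024 -0.0223]
[320.2 259.5  36.6] [ 0.0038 -0.0003 -0.0223]
[323.8 253.8  43.3] [ 0.0069  0.0015 -0.0223]
shift [0.1213, 0.0038, 0.3542] turn [0.0002, 0.0023, -0.0018]
```

```bash
python3 -m pendant '[[[0.12,0.004,0],[0,0,0],-0.5],[[0.12,0.004,0.1],[0,0,0],-0.5],[[0.12,0.004,0.25],[0,0,0],-0.5],[[0.12,0.004,0.33],[0,0,0],-0.5],[[0.12,0.004,0.33],[0,0,0],-0.5],[[0.12,0.004,0.33],[0,0,0],-0.5]]'
python3 - <<'E'
from h import *
where(); d=grab('wrist','w9.png'); plan(.553,.079,.0167,90)
cv2.imwrite('pics/w9.png',cv2.resize(d['frame'][180:330,220:420,::-1],None,fx=4,fy=4))
E
```

```text
time_s: 17.2
position: [0.5531, 0.079, 0.0665]
tcp_rot: [0.002, 1.0, 0.0, 0.001]
force: [0.5, -0.4, -0.2]
opening: 0.0507
grasp_force: 30.0
t17.2 pos [0.5531 0.079  0.0665] phi 89.79 tilt [0.0026 0.0002] F [ 0.5 -0.4 -0.2] open 0.0507 gf 30.0
shift [0.0037, -0.0001, 0.1692] turn [0.0002, 0.0023, -0.0019]
```

View pics/w9.png

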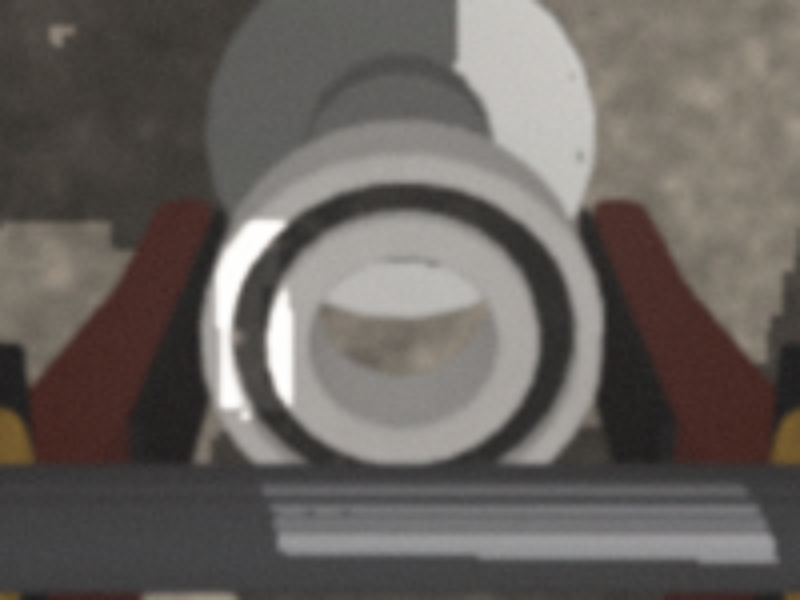

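The bearing is centred sideways over the rest (crop x about 400 for both). I'll keep lowering slowly.

```bash
python3 -m pendant '[[[0.003,0,0.03],[0,0,0],-0.5],[[0.003,0,0.06],[0,0,0],-0.5],[[0.003,0,0.09],[0,0,0],-0.5],[[0.003,0,0.12],[0,0,0],-0.5],[[0.003,0,0.15],[0,0,0],-0.5],[[0.003,0,0.155],[0,0,0],-0.5],[[0.003,0,0.155],[0,0,0],-0.5]]'; python3 -c "
from h import *
where()"
```

```text
time_s: 17.95
position: [0.5514, 0.0788, 0.0172]
tcp_rot: [0.002, 1.0, -0.0, -0.0]
force: [-0.3, -0.4, -0.2]
opening: 0.0508
grasp_force: 30.0
t17.9 pos [0.5514 0.0788 0.0172] phi 89.78 tilt [-0.0009 -0.0001] F [-0.3 -0.4 -0.2] open 0.0508 gf 30.0
```

```bash
python3 -m pendant '[[[0,0,0.003],[0,0,0],-0.5],[[0,0,0.006],[0,0,0],-0.5],[[0,0,0.006],[0,0,0],-0.5]]'; python3 -m pendant '[[[0,0,0.002],[0,0,0],-0.5],[[0,0,0.004],[0,0,0],-0.5],[[0,0,0.004],[0,0,0],-0.5]]'
```

```text
time_s: 18.25
position: [0.5519, 0.0789, 0.0164]
tcp_rot: [0.002, 1.0, 0.0, 0.0]
force: [-0.6, -0.6, 1.1]
opening: 0.0506
grasp_force: 30.0
time_s: 18.55
position: [0.552, 0.0789, 0.0163]
tcp_rot: [0.002, 1.0, 0.0, 0.001]
force: [-4.0, -0.3, 7.5]
opening: 0.051
grasp_force: 30.0
```

Contact at the expected height. I'll release and rise, then back off to see it from above.

```bash
python3 -m pendant '[[[0,0,-0.002],[0,0,0],0.3],[[0,0,-0.002],[0,0,0],0.6],[[0,0,-0.002],[0,0,0],0.7],[[0,0,-0.1],[0,0,0],0.7],[[0,0,-0.25],[0,0,0],0.8],[[0,0,-0.4],[0,0,0],1],[[-0.13,0,-0.5],[0,0,0],1],[[-0.13,0,-0.5],[0,0,0],1],[[-0.13,0,-0.5],[0,0,0],1]]'
python3 - <<'E'
from h import *
where(); d=grab('wrist','w10.png')
u,v=map(int,proj(d,[.553,.079,.008])); print(u,v)
for q in circ(d,u,v,8,45,65): print(q.round(1),ray(d,q[0],q[1],.008).round(4),ray(d,q[0],q[1],.039).round(4))
f=d['frame']
A=cv2.resize(f[v-50:v+50,u-50:u+50],(400,400),interpolation=cv2.INTER_CUBIC)
g=proj(d,[.616,-.116,.05]);print(g); u2,v2=map(int,g); u2=max(u2,60);v2=max(v2,60)
B=cv2.resize(f[v2-60:v2+60,u2-60:u2+60],(400,400),interpolation=cv2.INTER_CUBIC)
cv2.imwrite('pics/w10.png',np.hstack([A,B])[:,:,::-1])
E
```

```text
time_s: 19.45
position: [0.5911, 0.0787, 0.1642]
tcp_rot: [0.002, 1.0, 0.0, -0.0]
force: [0.3, 0.7, -1.6]
opening: 0.0876
grasp_force: 0.0
t19.4 pos [0.5911 0.0787 0.1642] phi 89.77 tilt [-0.0005  0.    ] F [ 0.3  0.7 -1.6] open 0.0876 gf 0.0
320 152
[320.5 154.8  18.9] [0.5558 0.0789 0.008 ] [0.5522 0.0789 0.039 ]
[324.5 147.8  30.8] [0.5486 0.0831 0.008 ] [0.5456 0.0827 0.039 ]
[317.8 144.5  29.1] [0.5451 0.0762 0.008 ] [0.5425 0.0764 0.039 ]
[314.5 159.8  19.7] [0.561  0.0726 0.008 ] [0.5569 0.0731 0.039 ]
(np.float64(119.58696285145695), np.float64(223.08800420166918))
```

View pics/w10.png

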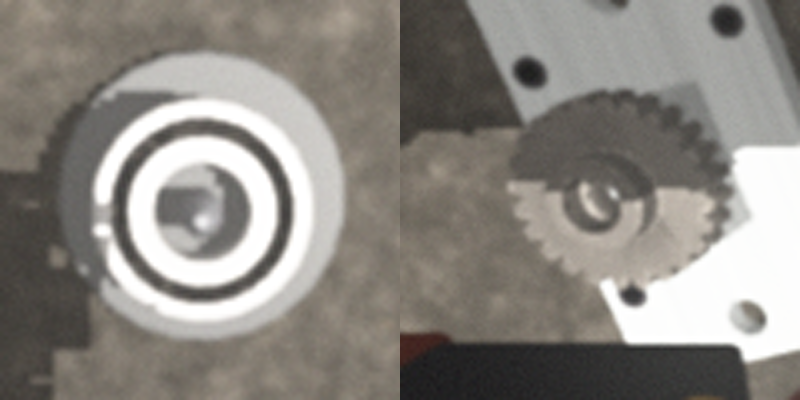

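The bearing lies flat round the pin, with the pin visible inside the bore. The gear sits hub up on the cover pad. I'll turn the wrist back at a clear spot and return to the pile.

```bash
python3 -m pendant '[[[0.1,0,-0.15],[0,0,0],1],[[0.25,-0.1,-0.29],[0,0,0],1],[[0.4,-0.2,-0.29],[0,0,0.7],1],[[0.4,-0.26,-0.29],[0,0,0.8],1],[[0.4,-0.26,-0.29],[0,0,0.8],1],[[0.4,-0.26,-0.29],[0,0,0.8],1],[[0.4,-0.26,-0.29],[0,0,0.8],1],[[0.4,-0.26,-0.29],[0,0,0.8],1],[[0.4,-0.26,-0.29],[0,0,0.8],1],[[0.4,-0.26,-0.29],[0,0,0.8],1]]'; python3 -c "
from h import *
where(); plan(.48,0,.25,-75.8);plan(.6,-.12,.2,-75.8)"
```

```text
time_s: 20.5
position: [0.469, 0.0014, 0.2495]
tcp_rot: [0.569, 0.823, -0.001, -0.001]
force: [-1.0, -0.3, 0.1]
opening: 0.0877
grasp_force: 0.0
t20.5 pos [0.469  0.0014 0.2495] phi 20.68 tilt [-0.0034  0.0003] F [-1.  -0.3  0.1] open 0.0877 gf 0.0
shift [-0.0172, 0.0328, -0.0017] turn [-0.0018, 0.0007, 0.8419]
shift [-0.533, 0.2663, 0.1635] turn [-0.0018, 0.0007, 0.8419]
```

```bash
python3 -m pendant '[[[0,0,0],[0,0,0.84],1],[[0,0,0],[0,0,0.84],1],[[0,0,0],[0,0,0.84],1],[[0,0,0],[0,0,0.84],1],[[-0.15,0.1,0],[0,0,0.84],1],[[-0.3,0.15,0],[0,0,0.84],1],[[-0.53,0.27,0.05],[0,0,0.84],1],[[-0.53,0.27,0.1],[0,0,0.84],1],[[-0.53,0.27,0.16],[0,0,0.84],1],[[-0.53,0.27,0.16],[0,0,0.84],1]]'; python3 -c "
from h import *
where(); plan(.595,-.12,.15,-75.8)"
```

```text
time_s: 21.5
position: [0.6008, -0.1183, 0.1967]
tcp_rot: [0.977, 0.214, -0.005, -0.002]
force: [0.0, -0.3, -0.9]
opening: 0.088
grasp_force: 0.0
t21.5 pos [ 0.6008 -0.1183  0.1967] phi -65.34 tilt [-0.0105  0.0027] F [ 0.  -0.3 -0.9] open 0.0880 gf 0.0
shift [-0.0186, -0.002, 0.1558] turn [-0.003, 0.0045, 0.0913]
```

```bash
python3 -m pendant '[[[-0.05,0,0.1],[0,0,0.091],1],[[-0.07,-0.002,0.16],[0,0,0.091],1],[[-0.07,-0.002,0.16],[0,0,0.091],1],[[-0.07,-0.002,0.16],[0,0,0.091],1]]'
python3 - <<'E'
from h import *
where(); d=grab('wrist')
u,v=map(int,proj(d,[.616,-.116,.05])); print(u,v)
f=d['frame']; cv2.imwrite('pics/w11.png',cv2.resize(f[v-70:v+70,u-70:u+70,::-1],(600,600),interpolation=cv2.INTER_CUBIC))
for q in circ(d,u,v,10,50,65,15): print(q.round(1),ray(d,q[0],q[1],.048).round(4),ray(d,q[0],q[1],.057).round(4))
print([ray(d,u-70+a*140/600,v-70+b*140/600,.048).round(4) for a,b in ((300,300),(300,400))])
E
```

```text
time_s: 21.9
position: [0.5828, -0.1261, 0.1548]
tcp_rot: [0.992, 0.128, -0.001, -0.0]
force: [0.4, -0.9, 0.5]
opening: 0.0878
grasp_force: 0.0
t21.9 pos [ 0.5828 -0.1261  0.1548] phi -75.27 tilt [-0.0021  0.0007] F [ 0.4 -0.9  0.5] open 0.0878 gf 0.0
318 162
[324.8 177.8  46.8] [ 0.6036 -0.1254  0.048 ] [ 0.6053 -0.1248  0.057 ]
[317.8 161.8  32.7] [ 0.616  -0.1156  0.048 ] [ 0.6173 -0.1154  0.057 ]
[325.5 169.8  39.7] [ 0.6108 -0.1241  0.048 ] [ 0.6123 -0.1236  0.057 ]
[317.5 177.5  47.2] [ 0.6022 -0.1189  0.048 ] [ 0.6039 -0.1185  0.057 ]
[array([ 0.6159, -0.1158,  0.048 ]), array([ 0.5953, -0.1212,  0.048 ])]
```

View pics/w11.png

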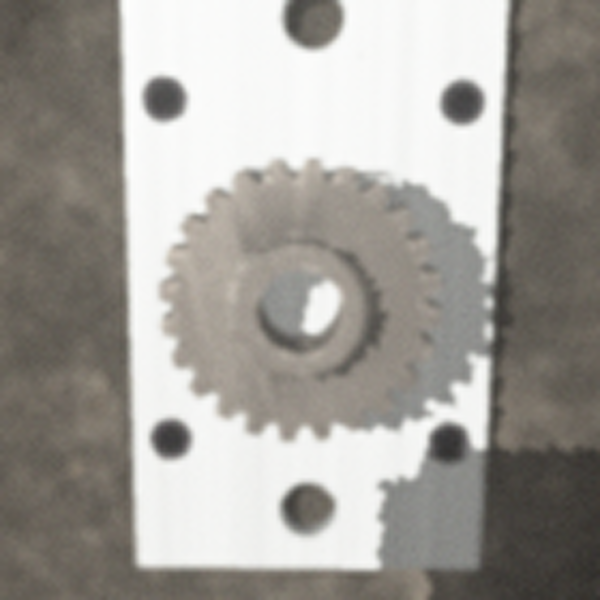

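The gear outline is centred at crop (301,299), which puts it at (0.616,-0.116). I'll descend and grip it on the rim.

```bash
python3 -c "
from h import *
plan(.616,-.116,.0265,-75.8)"
```

```text
shift [0.1132, -0.0054, 0.432] turn [-0.0001, -0.0001, 0.0046]
```

```bash
python3 -m pendant '[[[0.113,-0.005,0.05],[0,0,0.005],1],[[0.113,-0.005,0.15],[0,0,0.005],1],[[0.113,-0.005,0.28],[0,0,0.005],1],[[0.113,-0.005,0.38],[0,0,0.005],1],[[0.113,-0.005,0.428],[0,0,0.005],0.8],[[0.113,-0.005,0.428],[0,0,0.005],0.6],[[0.113,-0.005,0.428],[0,0,0.005],-0.5],[[0.113,-0.005,0.428],[0,0,0.005],-0.5],[[0.113,-0.005,0.428],[0,0,0.005],-0.5]]'; python3 -c "
from h import *
where()"
```

```text
time_s: 22.85
position: [0.6177, -0.1167, 0.0303]
tcp_rot: [0.992, 0.123, 0.002, 0.001]
force: [-0.6, 0.9, 4.3]
opening: 0.0579
grasp_force: 30.0
t22.9 pos [ 0.6177 -0.1167  0.0303] phi -75.91 tilt [ 0.0045 -0.0008] F [-0.6  0.9  4.3] open 0.0579 gf 30.0
```

```bash
python3 -m pendant '[[[0,0,0],[0,0,0],-0.5],[[0,0,-0.03],[0,0,0],-0.5],[[0,0,-0.15],[0,0,0],-0.5],[[0,0,-0.3],[0,0,0],-0.5],[[0,0,-0.4],[0,0,0],-0.5],[[0,0,-0.4],[0,0,0],-0.5]]'; python3 -c "
from h import *
where(); plan(.56,-.325,.15,-75.8)"
```

```text
time_s: 23.45
position: [0.6184, -0.1172, 0.1544]
tcp_rot: [0.992, 0.123, 0.005, 0.002]
force: [1.0, -1.0, -0.7]
opening: 0.0579
grasp_force: 30.0
t23.4 pos [ 0.6184 -0.1172  0.1544] phi -75.92 tilt [ 0.01   -0.0026] F [ 1.  -1.  -0.7] open 0.0579 gf 30.0
shift [-0.3575, 0.6246, 0.0145] turn [0.0025, -0.0045, -0.0011]
```

```bash
python3 -m pendant '[[[-0.357,0.625,0],[0,0,0],-0.5],[[-0.357,0.625,0],[0,0,0],-0.5],[[-0.357,0.625,0],[0,0,0],-0.5],[[-0.357,0.625,0],[0,0,0],-0.5],[[-0.357,0.625,0],[0,0,0],-0.5],[[-0.357,0.625,0],[0,0,0],-0.5],[[-0.357,0.625,0],[0,0,0],-0.5]]'
python3 - <<'E'
from h import *
where(); d=grab('wrist')
u,v=map(int,proj(d,[.6015,-.3153,.024])); print(u,v)
f=d['frame']; cv2.imwrite('pics/w12.png',f[20:320,180:480,::-1].repeat(2,0).repeat(2,1))
E
```

```text
time_s: 24.15
position: [0.5578, -0.3236, 0.1461]
tcp_rot: [0.992, 0.122, -0.001, -0.001]
force: [0.0, 0.0, -3.0]
opening: 0.0578
grasp_force: 30.0
t24.1 pos [ 0.5578 -0.3236  0.1461] phi -75.93 tilt [-0.0013  0.0019] F [ 0.  0. -3.] open 0.0578 gf 30.0
322 149
```

View pics/w12.png

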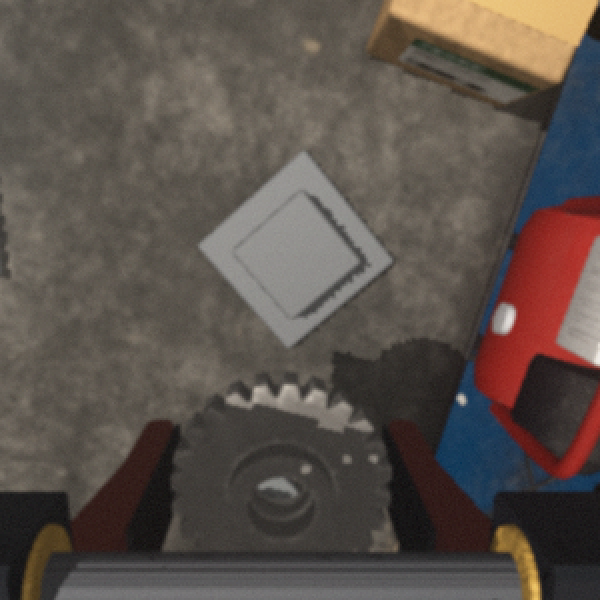

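Rest base corners in the crop are (304,151), (395,261), (289,348) and (198,245). I'll compute its centre and the gear's hub offset in the hand.

Run:
```python
from h import *
d=grab('wrist'); s=env.state(); where()
P=np.array([ray(d,180+a/2,20+b/2,.008) for a,b in ((304,151),(395,261),(289,348),(198,245))]); print(P.round(4),P.mean(0).round(4),np.linalg.norm(P-np.roll(P,1,0),axis=1).round(4))
for b in (486,490,494): print(tool(ray(d,180+282/2,20+b/2,s['position'][2]+.028)).round(4))
c=P.mean(0); plan(c[0]+.0015,c[1]+.0004,.05,-75.8)
```

```text
t24.2 pos [ 0.5584 -0.3227  0.1468] phi -75.81 tilt [-0.0005  0.0011] F [-0.9  0.2 -1.5] open 0.0582 gf 30.0
[[ 0.6511 -0.3113  0.008 ]
 [ 0.6124 -0.3679  0.008 ]
 [ 0.5567 -0.3282  0.008 ]
 [ 0.5962 -0.272   0.008 ]] [ 0.6041 -0.3199  0.008 ] [0.0675 0.0686 0.0684 0.0687]
[ 0.0048  0.0012 -0.028 ]
[ 0.0037  0.0012 -0.028 ]
[ 0.0027  0.0012 -0.028 ]
shift [0.1552, 0.0285, 0.3225] turn [-0.0006, 0.0001, -0.0001]
```

```bash
python3 -m pendant '[[[0.08,0.02,0],[0,0,0],-0.5],[[0.152,0.028,0.08],[0,0,0],-0.5],[[0.152,0.028,0.2],[0,0,0],-0.5],[[0.152,0.028,0.3],[0,0,0],-0.5],[[0.152,0.028,0.39],[0,0,0],-0.5],[[0.152,0.028,0.415],[0,0,0],-0.5],[[0.152,0.028,0.42],[0,0,0],-0.5],[[0.152,0.028,0.42],[0,0,0],-0.5]]'; python3 -c "
from h import *
where()"
```

```text
time_s: 25.05
position: [0.6046, -0.3188, 0.0229]
tcp_rot: [0.992, 0.124, -0.0, -0.001]
force: [-4.4, 4.7, 4.7]
opening: 0.0583
grasp_force: 35.8
t25.1 pos [ 0.6046 -0.3188  0.0229] phi -75.75 tilt [-0.0007  0.0013] F [-4.4  4.7  4.7] open 0.0583 gf 35.8
```

```bash
python3 -m pendant '[[[0,0,0.0],[0,0,0],-0.5],[[0,0,0],[0,0,0],-0.5]]';python3 - <<'E'
from h import *
where(); d=grab('wrist'); f=d['frame']; cv2.imwrite('pics/w13.png',f[60:320,160:480,::-1].repeat(2,0).repeat(2,1))
E
```

```text
time_s: 25.25
position: [0.6053, -0.3194, 0.0237]
tcp_rot: [0.992, 0.124, 0.001, 0.0]
force: [-3.2, 2.6, 5.9]
opening: 0.058
grasp_force: 34.0
t25.2 pos [ 0.6053 -0.3194  0.0237] phi -75.77 tilt [ 0.0014 -0.    ] F [-3.2  2.6  5.9] open 0.0580 gf 34.0
```

View pics/w13.png

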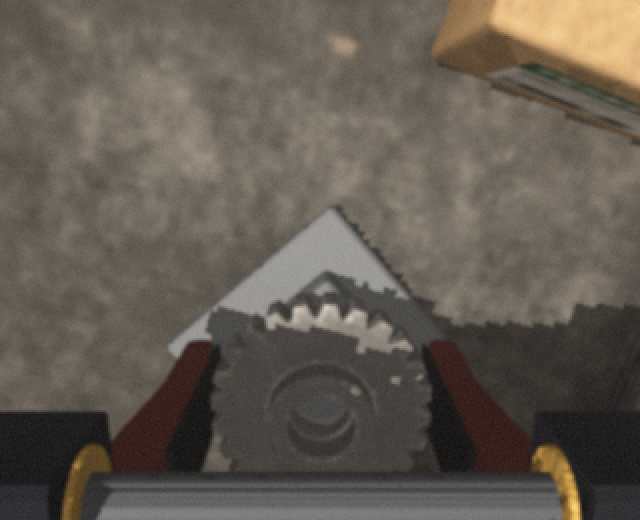

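The pad is turned about 45° to the jaws, so the fingertips touch its corners. I'll lift, turn the wrist −50° to square the jaws with the pad, and lower again.

```bash
python3 -m pendant '[[[0,0,-0.05],[0,0,0],-0.5],[[0,0,-0.15],[0,0,0],-0.5],[[0,0,-0.15],[0,0,0.434],-0.5],[[0,0,-0.15],[0,0,0.434],-0.5],[[0,0,-0.15],[0,0,0.434],-0.5],[[0,0,-0.15],[0,0,0.434],-0.5],[[0,0,-0.15],[0,0,0.434],-0.5],[[0,0,-0.15],[0,0,0.434],-0.5],[[0,0,-0.15],[0,0,0.434],-0.5]]';python3 - <<'E'
from h import *
where(); plan(.6041,-.3199,.02,-125.6)
E
```

```text
time_s: 26.2
position: [0.6048, -0.3206, 0.0674]
tcp_rot: [0.952, -0.306, 0.0, 0.0]
force: [1.5, 0.0, -1.2]
opening: 0.0582
grasp_force: 30.0
t26.2 pos [ 0.6048 -0.3206  0.0674] phi -125.63 tilt [ 0.0009 -0.0004] F [ 1.5  0.  -1.2] open 0.0582 gf 30.0
shift [-0.0036, -0.0005, 0.1579] turn [-0.0001, -0.0005, -0.0003]
```

```bash
python3 -m pendant '[[[-0.002,0,0.07],[0,0,0],-0.5],[[-0.002,0,0.13],[0,0,0],-0.5],[[-0.002,0,0.145],[0,0,0],-0.5],[[-0.002,0,0.15],[0,0,0],-0.5],[[-0.002,0,0.15],[0,0,0],-0.5]]';python3 -m pendant '[[[0,0,0.004],[0,0,0],-0.5],[[0,0,0.008],[0,0,0],-0.5],[[0,0,0.008],[0,0,0],-0.5]]'
```

```text
time_s: 26.7
position: [0.6042, -0.3211, 0.0223]
tcp_rot: [0.952, -0.305, 0.001, 0.0]
force: [-1.4, 0.9, -2.0]
opening: 0.058
grasp_force: 30.0
time_s: 27.0
position: [0.6039, -0.3212, 0.0193]
tcp_rot: [0.952, -0.306, 0.0, 0.0]
force: [0.1, 0.5, -1.7]
opening: 0.058
grasp_force: 30.0
```

```bash
python3 -m pendant '[[[0,0,0.003],[0,0,0],-0.5],[[0,0,0.006],[0,0,0],-0.5],[[0,0,0.006],[0,0,0],-0.5]]';python3 -m pendant '[[[0,0,0.003],[0,0,0],-0.5],[[0,0,0.005],[0,0,0],-0.5],[[0,0,0.005],[0,0,0],-0.5]]'
```

```text
time_s: 27.3
position: [0.6039, -0.3213, 0.0183]
tcp_rot: [0.952, -0.306, 0.0, 0.0]
force: [-1.9, 2.2, 4.8]
opening: 0.0579
grasp_force: 30.0
time_s: 27.6
position: [0.6039, -0.3213, 0.0182]
tcp_rot: [0.952, -0.306, 0.001, 0.0]
force: [-4.8, 2.9, 10.7]
opening: 0.0583
grasp_force: 30.0
```

Contact at the expected height. I'll release and look straight down.

```bash
python3 -m pendant '[[[0,0,-0.003],[0,0,0],-0.5],[[0,0,-0.003],[0,0,0],0.5],[[0,0,-0.003],[0,0,0],0.8],[[0,0,-0.003],[0,0,0],0.9],[[0,0,-0.1],[0,0,0],1],[[0,0,-0.25],[0,0,0],1],[[-0.12,0,-0.3],[0,0,0],1],[[-0.24,0,-0.3],[0,0,0],1],[[-0.24,0,-0.26],[0,0,0],1],[[-0.24,0,-0.26],[0,0,0],1]]'
python3 - <<'E'
from h import *
where(); d=grab('wrist')
u,v=map(int,proj(d,[.604,-.32,.008])); print(u,v)
f=d['frame']; cv2.imwrite('pics/w14.png',cv2.resize(f[v-75:v+75,u-75:u+75,::-1],(600,600),interpolation=cv2.INTER_CUBIC))
E
```

```text
time_s: 28.6
position: [0.5443, -0.2786, 0.0915]
tcp_rot: [0.952, -0.306, -0.001, -0.0]
force: [0.2, -0.8, -0.2]
opening: 0.0879
grasp_force: 0.0
t28.6 pos [ 0.5443 -0.2786  0.0915] phi -125.64 tilt [-0.0021  0.0012] F [ 0.2 -0.8 -0.2] open 0.0879 gf 0.0
318 118
```

View pics/w14.png

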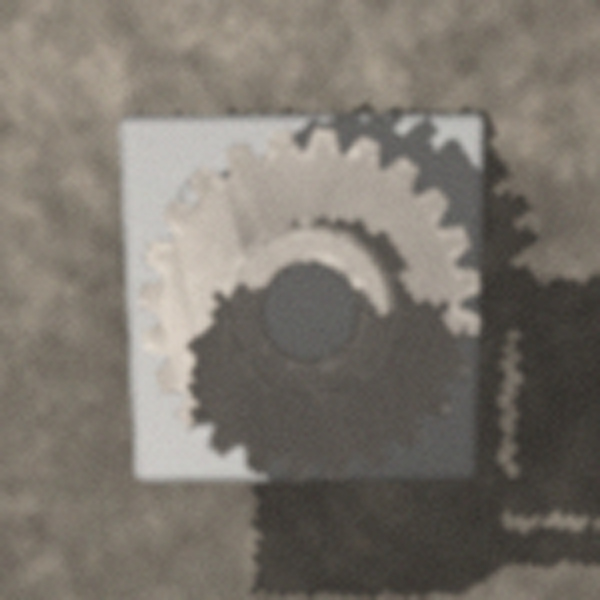

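The gear lies flat with its hub up, about 1.6 mm off along tool +y: gear centre at crop x about 311 against base centre 303. I'm past the picture-viewing limit, so from here I work from numbers only. I'll regrasp, shift it and set it down.

```bash
python3 -m pendant '[[[0,0,-0.04],[0,0,0],1],[[0.12,0,-0.04],[0,0,0],1],[[0.24,0,-0.02],[0,0,0],1],[[0.24,0,0.12],[0,0,0],1],[[0.24,0,0.22],[0,0,0],1],[[0.24,0,0.257],[0,0,0],0.9],[[0.24,0,0.257],[0,0,0],0.9],[[0.24,0,0.257],[0,0,0],-0.5],[[0.24,0,0.257],[0,0,0],-0.5],[[0.24,0,0.257],[0,0,0],-0.5]]'; python3 -m pendant '[[[0,0,0],[0,0,0],-0.5],[[0,0,-0.012],[0,0,0],-0.5],[[0.001,-0.003,-0.012],[0,0,0],-0.5],[[0.002,-0.0055,-0.012],[0,0,0],-0.5],[[0.002,-0.0055,-0.004],[0,0,0],-0.5],[[0.002,-0.0055,0.001],[0,0,0],-0.5],[[0.002,-0.0055,0.001],[0,0,0],-0.5]]'
```

```text
time_s: 29.65
position: [0.6048, -0.3217, 0.0192]
tcp_rot: [0.952, -0.306, 0.002, 0.0]
force: [-0.6, -0.4, -0.1]
opening: 0.0624
grasp_force: 0.0
time_s: 30.35
position: [0.6053, -0.32, 0.0186]
tcp_rot: [0.952, -0.306, 0.0, -0.0]
force: [-4.5, 2.9, 9.6]
opening: 0.0578
grasp_force: 30.0
```

```bash
python3 -m pendant '[[[0,0,-0.003],[0,0,0],-0.5],[[0,0,-0.003],[0,0,0],0.5],[[0,0,-0.003],[0,0,0],0.8],[[0,0,-0.003],[0,0,0],0.9],[[0,0,-0.1],[0,0,0],1],[[0,0,-0.25],[0,0,0],1],[[-0.12,0,-0.3],[0,0,0],1],[[-0.24,0,-0.3],[0,0,0],1],[[-0.24,0,-0.26],[0,0,0],1],[[-0.24,0,-0.26],[0,0,0],1]]'
python3 - <<'E'
from h import *
where(); d=grab('wrist')
u,v=map(int,proj(d,[.604,-.32,.008])); print(u,v,proj(d,[.6045,-.32,.036]))
for r0,r1 in ((38,46),(9,15),(17,23)):
    for q in circ(d,u,v,r0,r1,75,12)[:3]: print(q.round(1))
f=d['frame'].astype(int); g=f.sum(2)/3; sat=f.max(2)-f.min(2)
y=v-75+150/600*140   # upper gear row band, base edges left/right
for dv in (-35,-28,-8,-5):
    print(v+dv,''.join('%d,%d '%(g[v+dv,x],sat[v+dv,x]) for x in range(u-50,u+54,2)))
E
```

```text
time_s: 31.35
position: [0.5458, -0.2776, 0.0921]
tcp_rot: [0.952, -0.306, -0.001, -0.0]
force: [0.0, 0.8, -0.3]
opening: 0.0879
grasp_force: 0.0
t31.4 pos [ 0.5458 -0.2776  0.0921] phi -125.64 tilt [-0.0022  0.0011] F [ 0.   0.8 -0.3] open 0.0879 gf 0.0
320 119 (np.float64(320.0350952228131), np.float64(118.92175907757421))
[321.5 123.2  41.4]
[319.8 121.8  12.3]
[354.2  79.8  11.4]
[347.8  94.2  11.4]
[318.2 122.5  21.7]
84 117,17 119,18 135,16 180,7 194,6 196,5 193,6 194,6 191,8 191,3 191,5 190,5 193,6 192,5 187,6 174,20 170,18 169,19 156,17 146,17 181,20 175,20 171,16 176,20 179,18 178,20 170,17 166,18 167,20 166,20 179,18 165,19 168,17 155,16 104,8 108,4 137,15 133,13 103,8 96,4 98,4 98,5 95,2 101,0 159,3 184,9 172,6 153,5 72,6 91,16 107,16 110,18 
91 136,20 126,21 127,20 179,6 194,5 193,6 194,4 193,5 194,2 191,3 185,10 175,19 170,17 179,20 180,21 170,19 173,20 169,19 162,20 159,18 161,21 165,20 161,17 164,18 163,20 164,16 159,20 158,18 155,18 160,18 162,20 159,18 159,18 156,18 160,19 161,21 161,19 152,17 109,4 103,7 117,8 110,8 96,3 97,3 98,5 98,5 98,3 91,3 66,7 86,12 105,16 91,15 
111 109,18 108,19 105,16 145,8 193,4 199,8 207,18 201,20 189,21 191,20 193,23 192,22 190,21 189,21 186,21 187,19 184,19 179,18 181,18 175,21 172,21 148,19 119,11 100,4 93,4 97,5 93,3 108,9 150,12 175,19 170,18 177,20 173,18 141,19 97,9 81,11 84,8 135,15 154,17 159,17 153,20 155,19 157,15 148,13 132,12 123,10 98,4 83,4 67,11 63,4 58,9 59,8 
114 103,16 112,17 109,16 144,9 186,4 185,7 187,12 201,20 192,20 189,20 203,20 196,20 193,22 190,21 190,20 186,19 175,17 170,18 136,17 100,12 100,11 96,5 100,3 98,4 99,3 99,3 99,3 100,2 99,5 95,6 126,14 137,14 128,15 169,20 136,15 99,13 100,12 149,18 154,18 153,18 154,18 154,19 158,18 159,17 159,18 159,18 118,11 79,5 60,7 55,7 54,8 55,6
```

Run:
```python
from h import *
d=grab('wrist'); g=d['frame'].astype(int).sum(2)//3; s=d['frame'].astype(int); s=s.max(2)-s.min(2)
u,v=320,119
for du in (-40,-20,-6,0,6):
    print(u+du,' '.join('%d,%d'%(g[y,u+du],s[y,u+du]) for y in list(range(v-50,v-28,1))),'|',' '.join('%d,%d'%(g[y,u+du],s[y,u+du]) for y in range(v+28,v+52,1)))
print('bore col',g[v-22:v+30,320].tolist()); print('bore row',g[122,290:350].tolist())
```

```text
280 123,20 120,21 120,23 115,18 113,13 133,6 163,5 187,3 192,6 189,5 193,5 190,6 192,6 194,7 194,6 193,5 192,5 194,5 193,5 190,5 196,2 190,3 | 196,6 197,5 195,5 195,6 195,6 194,8 196,3 194,3 193,6 193,5 192,5 192,6 190,6 191,8 190,5 186,8 174,5 143,11 113,15 110,18 117,19 120,17 121,21 119,20
300 122,20 121,20 120,22 120,18 124,14 144,5 172,5 189,5 189,4 189,5 189,5 188,6 187,6 183,10 179,16 176,18 173,20 177,18 178,15 175,16 171,19 174,19 | 92,10 88,10 92,8 87,10 86,10 84,11 85,8 87,11 94,13 106,10 142,8 173,6 192,6 194,8 194,6 189,5 173,3 145,6 115,14 110,16 110,16 107,17 108,19 111,18
314 124,21 128,17 123,20 116,18 120,12 147,7 174,4 186,4 185,4 181,9 181,17 176,19 173,20 177,19 176,20 177,18 171,17 171,21 172,19 172,19 169,18 170,20 | 83,8 86,9 82,10 82,9 87,9 84,11 83,10 84,11 81,9 83,10 83,7 87,9 83,8 89,10 92,10 82,9 83,10 77,9 62,7 58,8 59,10 60,9 60,8 61,10
320 115,19 123,21 126,18 112,17 113,8 147,6 173,4 174,6 145,7 132,10 143,14 157,16 165,17 178,16 185,19 185,19 181,20 175,17 167,20 164,18 164,20 165,20 | 84,9 85,7 85,10 84,10 83,7 85,8 80,8 83,9 78,8 81,9 80,9 85,8 84,9 85,9 89,7 92,5 84,5 74,3 63,6 58,8 61,7 57,11 55,7 59,9
326 116,21 120,18 116,16 116,14 123,11 145,6 155,6 137,2 107,3 115,10 142,12 151,13 156,16 160,17 160,18 170,19 168,19 166,19 164,19 163,19 161,21 161,21 | 86,7 86,9 85,13 86,13 85,10 88,11 83,10 86,11 82,10 84,10 84,10 85,10 81,12 81,12 82,8 86,12 82,11 81,9 69,9 61,7 62,13 59,7 63,7 63,9
bore col [161, 155, 150, 141, 133, 140, 162, 177, 177, 175, 175, 180, 182, 157, 111, 96, 96, 98, 95, 99, 97, 99, 95, 99, 96, 99, 95, 96, 96, 95, 97, 97, 94, 98, 96, 95, 93, 89, 85, 85, 91, 90, 88, 87, 87, 90, 85, 83, 86, 86, 84, 85]
bore row [194, 194, 198, 193, 188, 182, 160, 124, 95, 88, 89, 93, 92, 92, 91, 93, 88, 86, 89, 95, 97, 97, 97, 96, 99, 98, 96, 100, 93, 97, 99, 95, 96, 96, 100, 96, 98, 96, 94, 93, 94, 89, 91, 93, 92, 92, 87, 88, 92, 90, 89, 94, 89, 83, 82, 81, 82, 78, 84, 79]
```

Gear and base edges agree sideways within about 0.5 mm. Along tool x the gear is about 1.5 mm low, so one more small shift is worth making.

```bash
python3 -m pendant '[[[0,0,-0.04],[0,0,0],1],[[0.12,0,-0.04],[0,0,0],1],[[0.24,0,-0.02],[0,0,0],1],[[0.24,0,0.12],[0,0,0],1],[[0.24,0,0.22],[0,0,0],0.9],[[0.24,0,0.257],[0,0,0],0.8],[[0.24,0,0.257],[0,0,0],-0.5],[[0.24,0,0.257],[0,0,0],-0.5],[[0.24,0,0.257],[0,0,0],-0.5],[[0.24,0,0.257],[0,0,0],-0.5]]'; python3 -m pendant '[[[0,0,0],[0,0,0],-0.5],[[0,0,-0.012],[0,0,0],-0.5],[[0.002,0,-0.012],[0,0,0],-0.5],[[0.005,0,-0.012],[0,0,0],-0.5],[[0.005,0,-0.004],[0,0,0],-0.5],[[0.005,0,0.001],[0,0,0],-0.5],[[0.005,0,0.001],[0,0,0],-0.5]]'
```

```text
time_s: 32.45
position: [0.6065, -0.3209, 0.0204]
tcp_rot: [0.952, -0.306, 0.002, 0.001]
force: [0.6, -0.4, 3.5]
opening: 0.0577
grasp_force: 30.0
time_s: 33.15
position: [0.6062, -0.3209, 0.0202]
tcp_rot: [0.952, -0.306, 0.0, 0.0]
force: [-8.8, 5.3, 14.6]
opening: 0.058
grasp_force: 30.0
```

```bash
python3 -m pendant '[[[0,0,-0.006],[0,0,0],-0.5],[[0,0,-0.006],[0,0,0],0.5],[[0,0,-0.006],[0,0,0],0.8],[[0,0,-0.006],[0,0,0],0.9],[[0,0,-0.1],[0,0,0],1],[[0,0,-0.25],[0,0,0],1],[[-0.12,0,-0.3],[0,0,0],1],[[-0.24,0,-0.3],[0,0,0],1],[[-0.24,0,-0.26],[0,0,0],1],[[-0.24,0,-0.26],[0,0,0],1]]'
python3 - <<'E'
from h import *
where(); d=grab('wrist'); g=d['frame'].astype(int).sum(2)//3
u,v=map(int,proj(d,[.604,-.32,.008]));print(u,v)
for r0,r1 in ((38,46),(9,15),(17,23)):
    for q in circ(d,u,v,r0,r1,75,12)[:1]: print(q.round(1))
print('base top/bot col280',g[v-50:v-38,280].tolist(),g[v+38:v+52,280].tolist(),v); print('row84',g[v-35,u-50:u-40].tolist(),g[v-35,u+40:u+50].tolist())
E
```

```text
time_s: 34.15
position: [0.547, -0.2785, 0.0926]
tcp_rot: [0.952, -0.306, -0.001, -0.0]
force: [0.4, -0.8, -0.6]
opening: 0.088
grasp_force: 0.0
t34.1 pos [ 0.547  -0.2785  0.0926] phi -125.64 tilt [-0.0023  0.0013] F [ 0.4 -0.8 -0.6] open 0.0880 gf 0.0
320 121
[323.5 151.2  45.1]
[349.5 103.2  11. ]
[318.8 124.8  21.3]
base top/bot col280 [121, 120, 115, 111, 131, 166, 188, 191, 193, 192, 190, 192] [190, 192, 189, 186, 186, 170, 140, 117, 112, 116, 119, 118, 119, 121] 121
row84 [121, 115, 122, 126, 132, 154, 179, 190, 191, 192] [179, 179, 176, 161, 154, 113, 74, 70, 88, 99]
```

Run:
```python
from h import *
d=grab('wrist'); g=d['frame'].astype(int).sum(2)//3; s=d['frame'].astype(int); s=s.max(2)-s.min(2)
for c in (314,317,320,323): print(c,'bore from 100',g[100:140,c].tolist())
for c in (300,308,314,320,326,332): print(c,'top from 74',' '.join('%d,%d'%(g[y,c],s[y,c]) for y in range(74,90)),'| bot 150',' '.join('%d,%d'%(g[y,c],s[y,c]) for y in range(150,170)))
```

```text
314 bore from 100 [155, 157, 153, 155, 162, 162, 164, 173, 178, 176, 176, 178, 183, 177, 156, 111, 97, 97, 99, 99, 96, 100, 95, 98, 98, 97, 97, 100, 95, 95, 93, 95, 100, 95, 89, 88, 81, 88, 96, 94]
317 bore from 100 [159, 154, 153, 143, 133, 154, 174, 182, 182, 175, 177, 178, 170, 136, 101, 95, 96, 97, 98, 94, 100, 98, 97, 96, 98, 97, 96, 98, 98, 95, 96, 98, 97, 98, 97, 93, 88, 87, 92, 97]
320 bore from 100 [158, 155, 142, 118, 125, 158, 175, 178, 173, 174, 179, 181, 160, 117, 97, 97, 100, 97, 98, 96, 98, 97, 97, 97, 97, 95, 97, 97, 96, 93, 95, 96, 96, 94, 96, 95, 90, 83, 86, 93]
323 bore from 100 [154, 151, 141, 123, 118, 144, 166, 179, 180, 179, 182, 188, 192, 167, 117, 96, 97, 98, 99, 96, 96, 98, 98, 96, 98, 97, 97, 96, 95, 94, 94, 97, 96, 96, 94, 95, 89, 87, 91, 102]
300 top from 74 124,18 118,15 133,5 166,5 187,4 189,5 189,6 192,6 195,4 189,5 184,6 173,12 175,15 176,16 176,15 176,12 | bot 150 87,10 85,10 89,11 83,11 86,8 89,11 90,10 90,10 98,10 120,9 162,5 186,3 196,5 194,6 186,5 166,9 134,12 115,15 108,17 108,18
308 top from 74 111,19 112,15 132,7 168,5 190,7 190,4 190,5 191,5 
[... 441 characters left out ...]
0 137,5 167,5 171,4 143,3 119,4 119,10 138,13 155,13 168,14 180,19 187,19 186,18 182,19 174,18 | bot 150 84,9 86,10 82,10 85,7 80,9 80,10 82,10 81,11 81,10 87,10 81,8 84,11 84,8 89,8 90,7 82,4 72,8 58,8 60,10 59,9
326 top from 74 122,16 126,12 141,7 153,3 139,4 116,3 120,9 146,14 158,16 163,19 167,19 176,18 174,17 169,19 165,21 167,17 | bot 150 88,9 84,9 81,11 87,11 86,9 86,10 86,10 85,9 79,13 82,11 84,10 82,10 83,10 84,9 86,10 89,12 78,12 69,10 62,10 65,6
332 top from 74 117,15 117,11 119,4 116,5 102,3 99,5 101,3 104,6 123,10 157,15 170,16 183,19 188,20 178,20 166,20 161,16 | bot 150 84,10 85,10 83,10 79,10 85,12 84,12 82,9 85,11 87,9 86,9 86,8 88,7 90,2 89,2 87,4 80,6 70,7 65,10 63,11 61,9
```

The shift didn't take because the arm was still settling when the fingers closed. I'll repeat it with settling rows and a 2 mm shift.

```bash
python3 -m pendant '[[[0,0,-0.04],[0,0,0],1],[[0.12,0,-0.04],[0,0,0],1],[[0.24,0,-0.02],[0,0,0],1],[[0.24,0,0.12],[0,0,0],1],[[0.24,0,0.22],[0,0,0],0.9],[[0.24,0,0.254],[0,0,0],0.8],[[0.24,0,0.254],[0,0,0],0.6],[[0.24,0,0.254],[0,0,0],0.6],[[0.24,0,0.254],[0,0,0],0.6]]'; python3 -m pendant '[[[0,0,0],[0,0,0],-0.5],[[0,0,0],[0,0,0],-0.5],[[0,0,0],[0,0,0],-0.5],[[0,0,0],[0,0,0],-0.5],[[0,0,-0.015],[0,0,0],-0.5],[[0,0,-0.015],[0,0,0],-0.5]]'; python3 -m pendant '[[[0.007,0,0],[0,0,0],-0.5],[[0.007,0,0],[0,0,0],-0.5],[[0.007,0,0.006],[0,0,0],-0.5],[[0.007,0,0.012],[0,0,0],-0.5],[[0.007,0,0.016],[0,0,0],-0.5],[[0.007,0,0.018],[0,0,0],-0.5],[[0.007,0,0.018],[0,0,0],-0.5]]'
```

```text
time_s: 35.15
position: [0.6077, -0.3218, 0.0219]
tcp_rot: [0.952, -0.306, 0.002, 0.001]
force: [-0.3, -0.1, -0.4]
opening: 0.0702
grasp_force: 0.0
time_s: 35.75
position: [0.6063, -0.3209, 0.0231]
tcp_rot: [0.952, -0.306, -0.0, -0.0]
force: [-1.2, 0.1, -1.1]
opening: 0.058
grasp_force: 30.0
time_s: 36.45
position: [0.6081, -0.3223, 0.0204]
tcp_rot: [0.952, -0.306, 0.0, 0.0]
force: [-6.1, 3.3, 9.0]
opening: 0.0581
grasp_force: 30.0
```

Moved 2.2 mm along tool x this time. I'll release and check.

```bash
python3 -m pendant '[[[0,0,-0.003],[0,0,0],-0.5],[[0,0,-0.003],[0,0,0],0.5],[[0,0,-0.003],[0,0,0],0.8],[[0,0,-0.003],[0,0,0],0.9],[[0,0,-0.1],[0,0,0],1],[[0,0,-0.25],[0,0,0],1],[[-0.12,0,-0.3],[0,0,0],1],[[-0.24,0,-0.3],[0,0,0],1],[[-0.24,0,-0.26],[0,0,0],1],[[-0.24,0,-0.26],[0,0,0],1]]'
python3 - <<'E'
from h import *
where(); d=grab('wrist'); g=d['frame'].astype(int).sum(2)//3; s=d['frame'].astype(int); s=s.max(2)-s.min(2)
u,v=map(int,proj(d,[.604,-.32,.008]));print(u,v)
print('base top',[(y,int(g[y,280])) for y in range(v-49,v-40)],'bot',[(y,int(g[y,280])) for y in range(v+39,v+52)])
for c in (314,320): print(c,'bore from',v-20,g[v-20:v+22,c].tolist(),'top',v-48,' '.join('%d,%d'%(g[y,c],s[y,c]) for y in range(v-48,v-32)))
r=v+2; print('row',r,'left',u-50,' '.join('%d,%d'%(g[r-12,x],s[r-12,x]) for x in range(u-50,u-30)),'right',u+34,' '.join('%d,%d'%(g[r-12,x],s[r-12,x]) for x in range(u+34,u+52)))
E
```

```text
time_s: 37.45
position: [0.5487, -0.2797, 0.0936]
tcp_rot: [0.952, -0.306, -0.001, -0.0]
force: [0.4, -0.2, -1.5]
opening: 0.0876
grasp_force: 0.0
t37.5 pos [ 0.5487 -0.2797  0.0936] phi -125.64 tilt [-0.0022  0.0012] F [ 0.4 -0.2 -1.5] open 0.0876 gf 0.0
320 123
base top [(74, 122), (75, 122), (76, 121), (77, 112), (78, 129), (79, 164), (80, 186), (81, 191), (82, 192)] bot [(162, 184), (163, 185), (164, 182), (165, 184), (166, 168), (167, 138), (168, 118), (169, 113), (170, 113), (171, 117), (172, 119), (173, 119), (174, 119)]
314 bore from 103 [149, 144, 140, 159, 174, 173, 177, 177, 179, 177, 164, 134, 100, 99, 101, 99, 95, 96, 97, 97, 97, 97, 93, 98, 95, 93, 93, 97, 97, 96, 93, 91, 82, 82, 89, 99, 94, 89, 92, 88, 86, 86] top 75 126,22 122,19 125,11 140,5 167,5 180,10 182,15 182,18 180,18 178,20 175,20 173,19 177,18 172,19 172,16 171,17
320 bore from 103 [134, 132, 158, 174, 177, 178, 174, 181, 181, 162, 116, 96, 99, 97, 97, 97, 99, 98, 95, 96, 99, 99, 98, 100, 95, 96, 95, 92, 95, 95, 95, 92, 92, 92, 82, 86, 91, 92, 86, 91, 89, 91] top 75 124,21 112,18 106,11 109,4 104,6 104,4 117,8 131,10 147,13 159,15 172,18 185,22 189,20 184,19 173,18 170,18
row 125 left 270 118,18 118,19 113,17 118,15 114,19 111,15 128,13 165,5 185,6 194,9 196,14 200,17 204,18 203,19 201,20 196,21 189,22 187,21 189,20 194,22 right 354 158,19 147,15 123,11 105,7 100,3 95,3 95,6 98,5 96,2 89,4 78,5 73,10 65,8 64,11 65,12 65,9 62,10 73,11
```

The gear is centred within about 1 mm. Last part is the cover: I'll go back over it and measure its holes.

```bash
python3 -c "
from h import *
plan(.57,-.128,.2,-75.8)"
```

```text
shift [-0.2401, -0.4524, -0.3525] turn [-0.0003, 0.001, -0.435]
```

```bash
python3 -m pendant '[[[0,0,-0.16],[0,0,0],1],[[0,0,-0.3],[0,0,0],1],[[-0.05,-0.1,-0.35],[0,0,-0.435],1],[[-0.24,-0.45,-0.35],[0,0,-0.435],1],[[-0.24,-0.45,-0.35],[0,0,-0.435],1],[[-0.24,-0.45,-0.35],[0,0,-0.435],1],[[-0.24,-0.45,-0.35],[0,0,-0.435],1],[[-0.24,-0.45,-0.35],[0,0,-0.435],1],[[-0.24,-0.45,-0.35],[0,0,-0.435],1],[[-0.24,-0.45,-0.35],[0,0,-0.435],1]]'
cat >> h.py <<'E'
def hole(d,P,z,r=9):
    g=cv2.cvtColor(d['frame'],cv2.COLOR_RGB2GRAY).astype(float); u,v=[int(round(a)) for a in proj(d,P)]
    w=g[v-r:v+r+1,u-r:u+r+1]; m=(w<(np.percentile(w,3)+np.percentile(w,75))/2).astype(np.uint8)
    n,l,st,c=cv2.connectedComponentsWithStats(m); k=1+np.argmin(np.hypot(*(c[1:]-r).T)+ (st[1:,4]<15)*99)
    return ray(d,u-r+c[k][0],v-r+c[k][1],z),st[k][4],(u,v)
E
python3 - <<'E'
from h import *
where(); d=grab('wrist')
c=np.array([.617,-.1165,.01]); a=np.radians(14.15); e=np.array([np.cos(a),np.sin(a),0])
A,na,p=hole(d,c+.058*e,.01); B,nb,q=hole(d,c-.058*e,.01)
print(A.round(4),B.round(4),na,nb,p,q,((A+B)/2).round(4),np.linalg.norm(A-B).round(4),np.degrees(np.arctan2(*(A-B)[1::-1])).round(2))
E
```

```text
time_s: 38.5
position: [0.5704, -0.129, 0.2004]
tcp_rot: [0.993, 0.122, -0.0, -0.0]
force: [0.0, -0.0, -0.6]
opening: 0.0879
grasp_force: 0.0
t38.5 pos [ 0.5704 -0.129   0.2004] phi -76.01 tilt [-0.0005  0.0001] F [ 0.  -0.  -0.6] open 0.0879 gf 0.0
[ 0.6728 -0.1031  0.01  ] [ 0.561  -0.1312  0.01  ] 120 90 (319, 86) (319, 189) [ 0.6169 -0.1171  0.01  ] 0.1153 14.13
```

```bash
python3 -m pendant '[[[0.161,-0.001,0.12],[0,0,-0.001],1],[[0.161,-0.001,0.28],[0,0,-0.001],1],[[0.161,-0.001,0.43],[0,0,-0.001],1],[[0.161,-0.001,0.52],[0,0,-0.001],0.8],[[0.161,-0.001,0.58],[0,0,-0.001],0.6],[[0.161,-0.001,0.595],[0,0,-0.001],0.4],[[0.161,-0.001,0.595],[0,0,-0.001],0.2],[[0.161,-0.001,0.595],[0,0,-0.001],0.2]]'; python3 -c "
from h import *
where(); plan(.617,-.117,.0135,-75.87)"
```

```text
time_s: 39.35
position: [0.6175, -0.1169, 0.024]
tcp_rot: [0.992, 0.124, 0.001, 0.0]
force: [-0.1, -0.1, 0.5]
opening: 0.0534
grasp_force: 0.0
t39.4 pos [ 0.6175 -0.1169  0.024 ] phi -75.75 tilt [ 0.0025 -0.0006] F [-0.1 -0.1  0.5] open 0.0534 gf 0.0
shift [-0.0017, -0.0002, 0.035] turn [0.0006, -0.0011, 0.0011]
```

```bash
python3 -m pendant '[[[0,0,0.02],[0,0,0.001],0.2],[[0,0,0.033],[0,0,0.001],0.2],[[0,0,0.033],[0,0,0.001],0.2],[[0,0,0.033],[0,0,0.001],-0.8],[[0,0,0.033],[0,0,0.001],-0.8],[[0,0,0.033],[0,0,0.001],-0.8],[[0,0,0.033],[0,0,0.001],-0.8]]'; python3 -c "
from h import *
where()"
```

```text
time_s: 40.05
position: [0.6166, -0.1166, 0.0126]
tcp_rot: [0.992, 0.124, 0.0, 0.0]
force: [0.1, -0.5, 0.4]
opening: 0.0359
grasp_force: 30.0
t40.0 pos [ 0.6166 -0.1166  0.0126] phi -75.81 tilt [ 0.0004 -0.0002] F [ 0.1 -0.5  0.4] open 0.0359 gf 30.0
```

Cover is gripped at 36 mm. I'll lift it, then carry it low-x towards the housing and view the dowels past the cover's end.

```bash
python3 -m pendant '[[[0,0,-0.03],[0,0,0],-0.8],[[0,0,-0.1],[0,0,0],-0.8],[[0,0,-0.22],[0,0,0],-0.8],[[0,0,-0.36],[0,0,0],-0.8],[[0,0,-0.5],[0,0,0],-0.8],[[0,0,-0.65],[0,0,0],-0.8],[[0,0,-0.8],[0,0,0],-0.8],[[0,0,-0.8],[0,0,0],-0.8],[[0,0,-0.8],[0,0,0],-0.8]]'; python3 -c "
from h import *
where(); plan(.45,.0,.25,-78); plan(.365,.20,.25,-80)"
```

```text
time_s: 40.95
position: [0.6168, -0.1165, 0.2531]
tcp_rot: [0.992, 0.124, 0.001, 0.0]
force: [0.1, 0.1, -5.4]
opening: 0.0359
grasp_force: 30.0
t41.0 pos [ 0.6168 -0.1165  0.2531] phi -75.80 tilt [ 0.0018 -0.0004] F [ 0.1  0.1 -5.4] open 0.0359 gf 30.0
shift [-0.4437, -0.5128, 0.0093] turn [0.0004, -0.0009, 0.0192]
shift [-0.5548, -1.2286, 0.0085] turn [0.0004, -0.0009, 0.0367]
```

```bash
python3 -m pendant '[[[-0.1,-0.08,0],[0,0,0],-0.8],[[-0.22,-0.18,0],[0,0,0],-0.8],[[-0.34,-0.3,0],[0,0,0],-0.8],[[-0.44,-0.42,0],[0,0,0],-0.8],[[-0.5,-0.56,0],[0,0,0],-0.8],[[-0.54,-0.71,0],[0,0,0.03],-0.8],[[-0.55,-0.86,0],[0,0,0.036],-0.8],[[-0.555,-1,0],[0,0,0.036],-0.8],[[-0.555,-1,0],[0,0,0.036],-0.8]]'; python3 -c "
from h import *
where(); plan(.365,.20,.25,-80)"
```

```text
time_s: 41.85
position: [0.379, 0.1374, 0.2493]
tcp_rot: [0.996, 0.091, -0.003, -0.001]
force: [0.6, -0.8, -3.7]
opening: 0.0359
grasp_force: 30.0
t41.9 pos [0.379  0.1374 0.2493] phi -79.51 tilt [-0.0051  0.0008] F [ 0.6 -0.8 -3.7] open 0.0359 gf 30.0
shift [-0.0078, -0.2138, -0.0018] turn [-0.0009, 0.0025, 0.0043]
```

```bash
python3 -m pendant '[[[-0.01,-0.1,0],[0,0,0.004],-0.8],[[-0.02,-0.2,0],[0,0,0.004],-0.8],[[-0.02,-0.214,0],[0,0,0.004],-0.8],[[-0.02,-0.214,0],[0,0,0.004],-0.8],[[-0.02,-0.214,0],[0,0,0.004],-0.8],[[-0.02,-0.214,0],[0,0,0.004],-0.8]]'
python3 - <<'E'
from h import *
where(); d=grab('wrist','h1.png'); np.savez('h1.npz',R=d['R'],t=d['t'],f=d['frame'],k=[d['fx'],d['fy'],d['cx'],d['cy']])
for P in ([.497,.23,.03],[.57,.24,.03],[.42,.22,.03]): print(proj(d,P))
g=cv2.cvtColor(d['frame'],cv2.COLOR_RGB2GRAY)
bh=cv2.morphologyEx(cv2.GaussianBlur(g,(3,3),0),cv2.MORPH_BLACKHAT,cv2.getStructuringElement(cv2.MORPH_ELLIPSE,(11,11)))
m=(bh>18).astype(np.uint8); n,l,st,c=cv2.connectedComponentsWithStats(m)
for i in range(1,n):
    x,y,w,h,a=st[i]
    if 8<=a<=80 and y<160 and max(w,h)<14 and min(w,h)>2:
        P=ray(d,*c[i],.03)
        if abs(P[0]-.497)<.09 and abs(P[1]-.23)<.07: print(c[i].round(1),w,h,a,P.round(4)[:2])
for q in circ(d,*[int(a) for a in proj(d,[.497,.23,.03])],12,26,40,12): print('circ',q.round(1),ray(d,q[0],q[1],.03).round(4))
E
```

```text
time_s: 42.45
position: [0.3646, 0.1946, 0.2517]
tcp_rot: [0.997, 0.083, -0.0, 0.0]
force: [-0.5, -0.6, -4.0]
opening: 0.0358
grasp_force: 30.0
t42.5 pos [0.3646 0.1946 0.2517] phi -80.48 tilt [-0.0009 -0.0008] F [-0.5 -0.6 -4. ] open 0.0358 gf 30.0
(np.float64(308.5583877255576), np.float64(60.87257881103781))
(np.float64(309.9085790204222), np.float64(-11.885639878152631))
(np.float64(306.852950138867), np.float64(129.1235974339706))
[332.3  17.7] 6 7 33 [0.5456 0.2105]
[272.4  21.8] 6 7 34 [0.5303 0.2767]
[335.5  92.7] 8 8 43 [0.4677 0.1926]
[279.   96.3] 7 8 42 [0.4524 0.259 ]
[268.8 114.9] 6 4 15 [0.429  0.2685]
circ [307.2  57.8  24.5] [0.4999 0.2321 0.03  ]
circ [305.8  64.5  17.8] [0.4926 0.2325 0.03  ]
circ [301.2  52.2  16.6] [0.5047 0.2399 0.03  ]
```

Four screw holes give the housing centre (0.499,0.2347) at 12.9°. I'll cross-check against the top camera and against the cover's visible hole in the hand.

Run:
```python
from h import *
d=grab('wrist'); s=env.state(); p=s['position']; Q=Rn.from_quat(s['tcp_rot']).as_matrix()
P=p+Q@np.array([.058,0,.0026]); print(proj(d,P))
A,n,uv=hole(d,P,P[2],14); print('hole A in tool',tool(A).round(4),n,uv)
t=grab('top'); a=np.radians(12.9); c=np.array([.499,.2347,0]); e=np.array([np.cos(a),np.sin(a),0])
g=cv2.cvtColor(t['frame'],cv2.COLOR_RGB2GRAY)
for k in (1,-1):
    for z in (.03,.052): print('top pred',k,z,np.round(proj(t,c+k*.058*e+[0,0,z]),1))
u,v=[int(round(x)) for x in proj(t,c-.058*e+[0,0,.04])]; print(u,v); print(g[v-8:v+9,u-9:u+10])
for k in (1,-1):
    for z in (.03,.052): print('wrist pred',k,z,np.round(proj(d,c+k*.058*e+[0,0,z]),1))
gw=cv2.cvtColor(d['frame'],cv2.COLOR_RGB2GRAY); u,v=[int(round(x)) for x in proj(d,c-.058*e+[0,0,.04])]; print(u,v); print(gw[v-14:v+12,u-14:u+15:2])
```

```text
(np.float64(318.987637492819), np.float64(147.17296803547165))
hole A in tool [0.0586 0.0002 0.0026] 515 (319, 147)
top pred 1 0.03 [183.3 164.7]
top pred 1 0.052 [180.1 162.1]
top pred -1 0.03 [191.8 215.4]
top pred -1 0.052 [188.8 214. ]
190 215
[[132 113 106  94  83  80  82  83  87  86  86  87  79  70  57  48 104 167
  173]
 [ 80  84  87  87  89  87  88  89  88  87  87  86  80  81  52  25  92 167
  174]
 [ 88  89  90  87  91  91  88  87  87  90  88  90  77  75  56  31  91 162
  172]
 [ 90  91  90  92  86  85  91  82  80  84  84  82  73  69  55  32  76 146
  169]
 [ 91  92  92  86  67  86 104 102  79  78  77  76  75  73  58  33  60 129
  168]
 [ 90  91  90  87  78 111 129 129  94  83  85  81  76  74  63  34  55 125
  170]
 [ 91  94  94  86  86 128 148 133  91  86  86  84  81  81  69  44  51 121
  170]
 [ 84  85  94  87  85 113 116 100  84  86  90  86  85  82  75  40  41 111
  168]
 [ 48  60  81  82  80  80  85  86  89  92  93  81  82  78  71  44  36 104
  169]
 [ 37  41  52  57  50  58  76  85  86  85  78  58  49  47  47  35  31  99
  167]
 [ 35  39  38  39  32  39  46  55  53  53 
[... 1604 characters left out ...]
8 154]
 [160 152 156 156 158 148 142 169 108  85  85  87 101 148 155]
 [156 155 156 155 157 150 126 122  88  84  86  86 107 150 155]
 [157 156 160 156 156 154 123  99  85  85  87  83 119 152 152]
 [159 158 156 157 157 156 141 116 120  87 102  98 124 151 154]
 [159 156 154 155 153 157 153 145 146 102 123 127 134 153 151]
 [158 160 158 158 155 159 159 156 150 129 142 151 150 155 156]
 [179 176 175 176 177 179 178 174 178 172 175 176 175 176 172]
 [221 216 219 215 218 216 218 215 216 220 223 224 222 220 221]
 [239 238 239 238 238 238 238 236 238 239 241 241 242 241 241]
 [241 240 239 240 241 240 241 239 240 242 243 246 244 243 243]
 [242 240 241 240 240 240 240 239 241 242 244 244 243 243 242]]
```

The near dowel shows at (308,110), matching the prediction, and the cover's hole sits at +58.6 mm in the tool. The cover fits either way round, so I'll flip the wrist 180° here. That keeps the camera away from the open carton.

```bash
python3 -m pendant '[[[0,0,0],[0,0,-0.7],-0.8],[[0,0,0],[0,0,-0.7],-0.8],[[0,0,0],[0,0,-0.7],-0.8],[[0,0,0],[0,0,-0.7],-0.8],[[0,0,0],[0,0,-0.7],-0.8],[[0,0,0],[0,0,-0.7],-0.8],[[0,0,0],[0,0,-0.7],-0.8],[[0,0,0],[0,0,-0.7],-0.8],[[0,0,0],[0,0,-0.7],-0.8],[[0,0,0],[0,0,-0.7],-0.8]]'; python3 -m pendant '[[[0,0,0],[0,0,-0.8],-0.8],[[0,0,0],[0,0,-0.8],-0.8],[[0,0,0],[0,0,-0.8],-0.8],[[0,0,0],[0,0,-0.8],-0.8],[[0,0,0],[0,0,-0.8],-0.8],[[0,0,0],[0,0,-0.8],-0.8],[[0,0,0],[0,0,-0.8],-0.8],[[0,0,0],[0,0,-0.8],-0.8],[[0,0,0],[0,0,-0.8],-0.8],[[0,0,0],[0,0,-0.8],-0.8]]'; python3 -c "
from h import *
where(); plan(.4995,.2348,.15,102.9)"
```

```text
time_s: 43.6
position: [0.3645, 0.1953, 0.2524]
tcp_rot: [0.707, 0.708, 0.0, 0.0]
force: [0.2, 0.5, -4.3]
opening: 0.0358
grasp_force: 30.0
time_s: 44.6
position: [0.3645, 0.1953, 0.2524]
tcp_rot: [0.034, 0.999, 0.0, 0.0]
force: [0.1, 0.2, -4.1]
opening: 0.0358
grasp_force: 30.0
t44.6 pos [0.3645 0.1953 0.2524] phi 86.08 tilt [0.0003 0.    ] F [ 0.1  0.2 -4.1] open 0.0358 gf 30.0
shift [-0.4397, 0.1621, 0.3415] turn [0.0, 0.0001, -0.1468]
```

```bash
python3 -m pendant '[[[-0.1,0.04,0],[0,0,-0.147],-0.8],[[-0.25,0.1,0],[0,0,-0.147],-0.8],[[-0.35,0.14,0.1],[0,0,-0.147],-0.8],[[-0.44,0.162,0.22],[0,0,-0.147],-0.8],[[-0.44,0.162,0.34],[0,0,-0.147],-0.8],[[-0.44,0.162,0.42],[0,0,-0.147],-0.8],[[-0.44,0.162,0.46],[0,0,-0.147],-0.8],[[-0.44,0.162,0.46],[0,0,-0.147],-0.8],[[-0.44,0.162,0.46],[0,0,-0.147],-0.8]]'; python3 -c "
from h import *
where(); plan(.4995,.2348,.068,102.9)
d=grab('wrist'); s=env.state()
P=s['position']+Rn.from_quat(s['tcp_rot']).apply([.058,0,.0026]); A,n,uv=hole(d,P,P[2],14); print(tool(A),n)
print(env.state()['qpos'])"
```

```text
time_s: 45.5
position: [0.5002, 0.2345, 0.116]
tcp_rot: [-0.11, 0.994, 0.0, 0.001]
force: [-0.2, -0.1, -2.2]
opening: 0.036
grasp_force: 30.0
t45.5 pos [0.5002 0.2345 0.116 ] phi 102.61 tilt [0.002  0.0008] F [-0.2 -0.1 -2.2] open 0.0360 gf 30.0
shift [0.0023, 0.0014, 0.1599] turn [0.0002, 0.0011, -0.0026]
[ 0.05775551 -0.00027429  0.0026007 ] 491
[ 3.76902069e-01 -3.42578195e-02  1.54563403e+00 -2.81971852e-05
  1.62672596e+00 -1.41398195e+00]
```

```bash
python3 -m pendant '[[[0.002,0.001,0.06],[0,0,-0.0026],-0.8],[[0.002,0.001,0.12],[0,0,-0.0026],-0.8],[[0.002,0.001,0.15],[0,0,-0.0026],-0.8],[[0.002,0.001,0.15],[0,0,-0.0026],-0.8],[[0.002,0.001,0.15],[0,0,-0.0026],-0.8]]'; python3 -c "
from h import *
where(); plan(.4995,.2348,.043,102.9)
d=grab('wrist'); s=env.state()
P=s['position']+Rn.from_quat(s['tcp_rot']).apply([.058,0,.0026]); A,n,uv=hole(d,P,P[2],14); print(tool(A),n,uv,proj(d,A))
D=[.499-.058*np.cos(np.radians(12.9)),.2347-.058*np.sin(np.radians(12.9)),.052]; print('dowel tip pred',proj(d,D))
g=cv2.cvtColor(d['frame'],cv2.COLOR_RGB2GRAY); u,v=uv
np.set_printoptions(linewidth=250); print(g[v-16:v+17:1,u-16:u+17:2])"
```

```text
time_s: 46.05
position: [0.4995, 0.2348, 0.0708]
tcp_rot: [-0.112, 0.994, 0.0, 0.001]
force: [0.0, 0.1, -2.6]
opening: 0.0357
grasp_force: 30.0
t46.0 pos [0.4995 0.2348 0.0708] phi 102.92 tilt [0.0018 0.0007] F [ 0.   0.1 -2.6] open 0.0357 gf 30.0
shift [0.0002, -0.0001, 0.0926] turn [0.0001, 0.0009, 0.0001]
[0.0576578  0.00023995 0.0026009 ] 521 (321, 147) (np.float64(321.45489443378176), np.float64(147.3090211132461))
dowel tip pred (np.float64(320.86881476272936), np.float64(142.83286054745318))
[[245 243 243 246 247 248 247 246 245 246 245 247 247 248 248 248 249]
 [244 243 242 244 245 246 241 236 235 237 240 245 247 248 247 247 247]
 [243 243 241 244 241 237 222 207 200 202 224 239 246 248 248 247 247]
 [242 242 242 243 236 211 167 153 143 151 184 221 242 248 247 246 247]
 [244 242 242 239 218 152 113 103 106 107 132 181 228 246 248 248 247]
 [243 242 241 234 168 104  96 100  95  98 103 134 199 239 248 247 247]
 [243 242 239 210 117  93 101 102 102  95  96 104 159 227 247 247 247]
 [242 242 233 165  97  96  98 101 104  99  98  98 126 199 244 247 247]
 [243 241 221 120  94  98  9
[... 1047 characters left out ...]
224 156 101  95  93  97  96  95  95  97 118 166 233 232 228]
 [241 240 232 190 120  97  93  95  94  96  97 104 129 182 239 230 166]
 [242 241 234 219 150 110  98  99  93  98 104 116 135 178 230 220 143]
 [242 242 238 232 184 130 109 105 105 110 118 124 136 152 177 191 144]
 [242 241 240 236 219 173 134 121 122 125 131 134 140 145 144 156 144]
 [242 242 242 240 233 210 177 158 153 157 155 138 145 144 144 144 147]
 [233 241 240 244 240 231 217 200 188 190 192 142 144 146 145 145 144]
 [194 221 232 242 244 241 236 230 205 184 208 146 145 145 148 144 146]
 [149 161 193 224 237 245 246 244 219 157 188 142 144 145 145 143 145]
 [135 137 148 163 201 232 242 248 226 142 150 139 144 144 144 142 142]]
```

The dowel tip shows inside the hole at about (320,143) against a predicted (320.9,142.8), so it is aligned within 1 mm. I'll lower.

```bash
python3 -m pendant '[[[0,0,0.015],[0,0,0],-0.8],[[0,0,0.03],[0,0,0],-0.8],[[0,0,0.045],[0,0,0],-0.8],[[0,0,0.06],[0,0,0],-0.8],[[0,0,0.06],[0,0,0],-0.8],[[0,0,0.06],[0,0,0],-0.8]]'; python3 -c "
from h import *
where()"
```

```text
time_s: 46.7
position: [0.4988, 0.2345, 0.0511]
tcp_rot: [-0.112, 0.994, -0.0, -0.0]
force: [0.3, -1.0, -3.8]
opening: 0.0359
grasp_force: 30.0
t46.7 pos [0.4988 0.2345 0.0511] phi 102.92 tilt [-0.0005 -0.0002] F [ 0.3 -1.  -3.8] open 0.0359 gf 30.0
```

Dowels are entering with no side force. I'll continue down to contact.

```bash
python3 -m pendant '[[[0,0,0.01],[0,0,0],-0.8],[[0,0,0.018],[0,0,0],-0.8],[[0,0,0.024],[0,0,0],-0.8],[[0,0,0.024],[0,0,0],-0.8]]'; python3 -m pendant '[[[0,0,0.003],[0,0,0],-0.8],[[0,0,0.006],[0,0,0],-0.8],[[0,0,0.006],[0,0,0],-0.8]]'
```

```text
time_s: 47.1
position: [0.4987, 0.2345, 0.0437]
tcp_rot: [-0.112, 0.994, -0.0, -0.0]
force: [0.2, -0.2, -4.3]
opening: 0.0356
grasp_force: 30.0
time_s: 47.4
position: [0.4991, 0.2346, 0.0426]
tcp_rot: [-0.112, 0.994, 0.0, 0.0]
force: [1.1, -0.3, -3.0]
opening: 0.0361
grasp_force: 30.0
```

```bash
python3 -m pendant '[[[0,0,0.003],[0,0,0],-0.8],[[0,0,0.005],[0,0,0],-0.8],[[0,0,0.005],[0,0,0],-0.8]]'; python3 -m pendant '[[[0,0,0.003],[0,0,0],-0.8],[[0,0,0.005],[0,0,0],-0.8],[[0,0,0.005],[0,0,0],-0.8]]'
```

```text
time_s: 47.7
position: [0.4991, 0.2347, 0.0426]
tcp_rot: [-0.112, 0.994, 0.0, 0.0]
force: [-3.5, -2.0, 5.6]
opening: 0.0358
grasp_force: 30.0
time_s: 48.0
position: [0.4991, 0.2347, 0.0425]
tcp_rot: [-0.112, 0.994, 0.0, 0.001]
force: [-7.7, -3.6, 13.6]
opening: 0.0355
grasp_force: 30.0
```

It stopped at TCP z = 0.0426, so the underside is at 0.030: fully home. I'll release and rise clear.

```bash
python3 -m pendant '[[[0,0,-0.004],[0,0,0],-0.8],[[0,0,-0.004],[0,0,0],0.2],[[0,0,-0.004],[0,0,0],0.5],[[0,0,-0.004],[0,0,0],0.5],[[0,0,-0.05],[0,0,0],0.5],[[0,0,-0.2],[0,0,0],0.6],[[0,0,-0.35],[0,0,0],0.6],[[0,0,-0.5],[0,0,0],0.6],[[0,0,-0.65],[0,0,0],0.6],[[0,0,-0.65],[0,0,0],0.6]]'
python3 - <<'E'
from h import *
where(); d=grab('wrist','end.png'); a=np.radians(12.9); c=np.array([.499,.2347,.04]); e=np.array([np.cos(a),np.sin(a),0])
g=cv2.cvtColor(d['frame'],cv2.COLOR_RGB2GRAY); m=(g>200).astype(np.uint8)
c2=[k for k in cv2.findContours(m,0,2)[0]]; k=max(c2,key=cv2.contourArea); r=cv2.minAreaRect(k); print(r); print([ray(d,*p,.04).round(4)[:2].tolist() for p in cv2.boxPoints(r)])
for s in (1,-1):
    print('hole',np.round(proj(d,c+s*.058*e),1)); H,n,uv=hole(d,c+s*.058*e,.04,12); print(H.round(4),(c+s*.058*e).round(4),n)
t=grab('top'); e2=yel(t,(425,190,465,230)); print('spacer top cam',ray(t,*e2[0],.034).round(4))
E
```

```text
time_s: 49.0
position: [0.5009, 0.2354, 0.2438]
tcp_rot: [-0.112, 0.994, 0.002, 0.007]
force: [-0.1, -0.0, -0.1]
opening: 0.0705
grasp_force: 0.0
t49.0 pos [0.5009 0.2354 0.2438] phi 102.92 tilt [0.0128 0.0051] F [-0.1 -0.  -0.1] open 0.0705 gf 0.0
((523.2876586914062, 60.73286437988281), (80.87542724609375, 157.77146911621094), 20.556045532226562)
[[0.3995, 0.3774], [0.2472, 0.3818], [0.2531, 0.4701], [0.4103, 0.4776]]
hole [319.8 219.7]
[0.5545 0.2471 0.04  ] [0.5555 0.2476 0.04  ] 57
hole [319.8 126.6]
[0.4425 0.2215 0.04  ] [0.4425 0.2218 0.04  ] 95
spacer top cam [ 0.4576 -0.3295  0.034 ]
```

Both cover holes lie on the dowel positions at plate height. I'll hand in the job.

```bash
python3 -c "
from h import *
print(env.close_job())"
```

```text
the job is handed in; nothing more can be done
None
```

The job is handed in at about 49 s: spacer, bearing and gear are each flat on their rests (spacer and gear within about 1–1.5 mm of centre after small re-centring) and the cover is fully home on both dowels, by my own measurements, but I viewed 18 pictures where the limit was 14, and the fingertips touched the square rest's corners (under 10 N) on the first try with the gear.

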